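Clear the pile on the tip box into the parking trays

TASK

Things have been piled on the pipette tip box: take the pile apart and set each thing down flat and upright inside the rim of its own low grey parking tray: the tip box in the oblong tray (along it), the timer in the square tray, the petri dish in the larger round tray and the small dropper bottle in the smaller round tray. Keep the bottle and the dish upright all the way, and leave the tweezers where they lie.

Things in the scene. Friction and masses are not known exactly. Their poses are not given: they have to be found in the camera images.
- tip_box: closed pipette tip box, clear hinged lid (stays shut) on a base, 0.11 kg nominal; carries the pile at the start. Solid walls 66 mm (x) by 122 mm (y), 64 mm high with a flat top; a thin rim and latch make it look 72 mm wide in x. Grasp it across x anywhere on its height. Origin: centre of its underside, z up, y along its length
- timer: flat square bench timer 62x62 mm, body 13 mm thick, three keys stand 2 mm higher near its -x edge. At the start it lies on one end of the tip box's top, square with the box, 31 mm from the middle of the box along its y (either end), with the bottle standing on it. Origin: centre of its underside, z up
- petri_dish: round lidded petri dish, body 58 mm across and 12 mm high (its thin lid edge looks 62 mm wide and 13 mm high). At the start it lies on the other end of the tip box's top, about 1 mm from the timer: grasp it and the timer across the box's x. Origin: centre of its underside, z up
- bottle: small white dropper bottle with a red nozzle cap, 25 mm in diameter, 57 mm high; the straight body to hold is the lower 42 mm. At the start it stands on the timer, about 12 mm from the timer's middle toward its +x side. Origin: centre of its underside, z up
- tray_oblong: oblong parking tray, inside 86 mm (x) by 138 mm (y), grey plastic, fixed to the surface; floor 3 mm thick, rim 4 mm wide whose top is 6 mm above the surface (3 mm above the floor). Origin: centre of its underside, y along its length
- tray_square: square parking tray, inside 82x82 mm, grey plastic, fixed to the surface; floor 3 mm thick, rim 4 mm wide whose top is 6 mm above the surface (3 mm above the floor). Origin: centre of its underside, x and y along its sides
- tray_round_large: larger round parking tray, inside diameter 82 mm, grey plastic, fixed to the surface; floor 3 mm thick, rim 4 mm wide whose top is 6 mm above the surface (3 mm above the floor). Origin: centre of its underside
- tray_round_small: smaller round parking tray, inside diameter 46 mm, grey plastic, fixed to the surface; floor 3 mm thick, rim 4 mm wide whose top is 6 mm above the surface (3 mm above the floor). Origin: centre of its underside
- tweezers: loose steel tweezers, 15 mm wide, 127 mm long along their y, 9 mm high, lying on the surface; not to be disturbed. Origin: on the underside near the middle
Not all that is in view belongs to the job. Leave any black, blue or yellow look-alike of the petri_dish alone.

How it is judged:
At the end, for the whole second after the job is handed in: Each thing is level (0.04 rad), at rest on the floor of its own tray (underside 1 to 4.5 mm above the tray's), centred within: tip box / oblong 17 mm and 0.25 rad lengthwise, timer / square 17 mm, petri dish / larger round 13.5 mm, bottle / smaller round 12.5 mm (horizontal distance between tip_box and tray_oblong below 0.017 m and z of tip_box in the frame of tray_oblong between 0.001 and 0.0045 m and angle between each of tip_box, timer, petri_dish, bottle's own z axis and vertical below 0.04 rad and linear speed of each of tip_box, timer, petri_dish, bottle below 0.02 m/s and angle between the y axis of tip_box and the y axis of tray_oblong, either way round below 0.25 rad and horizontal distance between timer and tray_square below 0.017 m and z of timer in the frame of tray_square between 0.001 and 0.0045 m and horizontal distance between petri_dish and tray_round_large below 0.0135 m and z of petri_dish in the frame of tray_round_large between 0.001 and 0.0045 m and horizontal distance between bottle and tray_round_small below 0.0125 m and z of bottle in the frame of tray_round_small between 0.001 and 0.0045 m); the robot touches nothing.
It fails at once if the bottle or the petri dish is tipped by more than 0.8 rad (angle between any of bottle, petri_dish's own z axis and vertical above 0.8 rad).
It fails at once if the tweezers are moved by more than 30 mm (distance of tweezers from where it was at the start of the episode above 0.03 m).
It also fails if it takes over 120 s, if anything falls off the work surface, if the arm or the gripper's body presses on something with over 40 N, if the wrist force passes 120 N, or if a joint passes its speed limit or range.

ROBOT

A 7-joint arm with a two-finger parallel gripper is mounted at the origin on a cart in front of the work surface, level with it; the furniture and walls round the work are solid. World frame = base frame: x ahead of the robot, y to its left, z up, the work surface at z = 0. Lengths are in m, angles in rad, forces in N, time in s.
With the tool pointing down it reaches from about 0.4 to 0.875 m from the base axis. Payload 19.3 kg.
Tool frame: the origin (TCP) lies at the very end of the fingers, on their centre line; the grasp point (between the pads) lies 19 mm behind it; z points along the fingers, y is the direction in which the jaws open and shut (so a half turn about z gives the same grasp; the last joint's range is limited). The gripper opens to 85 mm and grips with 20 to 120 N. Pads are 22 mm wide; open, the fingers measure 114 mm over their backs; the gripper's body (76 mm by 85 mm) begins 54 mm behind the grasp point. The pads swing forward as they close: fully open they stand 13 mm farther back than shut.
Start: joints at [-1.282, 0.521, -0.036, 1.599, 0.021, 1.021, -0.113], TCP at [0.219, 0.585, 0.231] pointing down, gripper open.
Joint ranges: [-2.91, 2.91], [-0.3, 2.13], [-1.5, 1.42], [0.17, 2.43], [-1.26, 4.41], [0.16, 1.93], [-2.52, 2.52]. Speed limits (rad/s): [1.89, 1.89, 2.39, 2.39, 3.01, 3.01, 3.01].

INTERFACE

Orientations are given as [roll, pitch, yaw] about the fixed x, y, z axes, in that order (R = Rz(yaw) Ry(pitch) Rx(roll)).
In Python, from workcell import bot gives the robot as it stands. The module is installed in compiled form; this text tells all that it offers.
- The arm moves only by the shell command python3 -m inch 'ROWS' [FORCE]. ROWS is JSON, a list of rows, each an object of numbers: "dx", "dy", "dz": the shift along the tool's x, y, z in mm; "rx", "ry", "rz": the turn, a rotation vector about the tool's x, y, z in rad; "hand": the closure, from -1 (fully open) to 1 (shut), so that 0 is half open. In form: [{"dx": .., "dy": .., "dz": .., "rx": .., "ry": .., "rz": .., "hand": ..}, ...]. A call has 1 to 10 rows; each row shifts and turns the commanded pose from where the row before left it, along the tool's axes as they then stand; what a row does not reach is not made up. A row lasts 1/10 s, in which the tool goes at most 50 mm and 8.59 degrees, less where a joint would pass 70% of its speed; a pose out of reach is approached as far as the arm can. A call with a gripper value outside its range is refused whole. The fingers move at their own pace and stop on an object; FORCE is the grip in N (left out, the last holds). Time passes only in rows, so rows that do not move let the fingers close. It gives the time, the measured TCP pose, the force and the opening at its end, in the units of the state.
- bot.observe(): the state, without advancing time (a new reading comes with each control period).
- bot.grab_frame(name): name is "scene" or "top"; returns (picture, depth): 420x560x3 uint8, red, green, blue; 420x560 float32, m along the optical axis (not along the pixel's ray), 0 where there is no reading.
- bot.get_calibration(name): a dict with "vertical_fov" (degrees; the focal length in pixels is half the picture's height over the tangent of half this angle, whatever the lens; pixels are square), "cx", "cy" (the principal point, pixels), "origin" and "orientation" of the camera in the world. Camera axes: x right, y down, z forward; pixel columns grow to the right and rows downward; lengths in m; the calibration is good to about 2 mm. A picture is of the moment at which its call begins. get_calibration takes no time and is no camera call.
- bot.job_done(): hands the job in, once; it reports no verdict.
Trained networks look in the newest picture that a camera, given by its name, has taken for a name from the list of things; names that differ only in an ending like _2 or _b are one class to them, and where a whole thing is asked for, a point or a joint stands for the part that bears it (a point fixed in the world has none). Each returns a list of dicts, best first, with "score" (0 to 1); they miss things now and then, are a little off and sometimes report something else, mostly with a low value. They report only what shows in the picture. A call takes as long as a camera call. They do not tell look-alikes from the thing itself.
- bot.trace(camera, target): "region" (420x560 bool, what is visible of it) and "box" ([left, top, right, bottom] in pixels, round what is visible of it).
- bot.tip_of(camera, target): "centre" ([row, column] in pixels: a listed point, or the origin of a listed thing).
The state is a dict: "clock": time; "qpos": joint angles; "qd": joint speeds; "joint_efforts": joint torques, N m; "position": TCP position; "tool_rot": TCP orientation; "force": force on the tool from outside, world axes, zero at the start; "moment": the same for the moment, N m; "grip_width": finger opening in m.
Only numpy, scipy, OpenCV 4.12 (cv2) and the standard library are available. Lean on these libraries where they do the work, as an engineer would, in place of code of your own. Each camera call takes 0.05 s, during which the arm holds its last target.

## Working session

There is one attempt and no reset: what is moved stays moved. The work goes in short steps, Python scripts to look and compute and a shell command to move; the robot and the scene stay as the last step left them, time stands still between calls to the robot, and variables do not carry over. Pictures are saved under pics/ and viewed, and the job is handed in when it is done.

```bash
mkdir -p pics
cat > h.py <<'E'
import numpy as np, cv2
from workcell import bot
from scipy.spatial.transform import Rotation as R
def K(name):
    c=bot.get_calibration(name); f=210/np.tan(np.radians(c["vertical_fov"])/2)
    return c,f
def rot(c):
    o=np.array(c["orientation"],float)
    return o if o.shape==(3,3) else R.from_euler('xyz',o).as_matrix()
def cloud(name,depth):
    c,f=K(name); v,u=np.mgrid[0:420,0:560]
    P=np.stack([(u-c["cx"])/f*depth,(v-c["cy"])/f*depth,depth],-1)
    return P@rot(c).T+np.array(c["origin"])
def atz(name,row,col,z):
    c,f=K(name); d=rot(c)@np.array([(col-c["cx"])/f,(row-c["cy"])/f,1]); o=np.array(c["origin"])
    return o+d*(z-o[2])/d[2]
def save(n,img): cv2.imwrite("pics/"+n,cv2.cvtColor(img,cv2.COLOR_RGB2BGR))
E
python3 - <<'E'
from h import *
for n in("scene","top"):
    p,d=bot.grab_frame(n); save(n+"0.png",p); np.save(n+"0.npy",d); print(bot.get_calibration(n))
s=bot.observe();print(s)
for t in["tip_box","timer","petri_dish","bottle","tray_oblong","tray_square","tray_round_large","tray_round_small","tweezers"]:
    for n in ("top",):
        for r in bot.tip_of(n,t)[:3]: print(t,n,r)
        for r in bot.trace(n,t)[:3]: print(t,n,r["score"],r["box"])
E
```

```text
{'vertical_fov': 42.248846289415255, 'cx': 280.3781471495011, 'cy': 206.58690701396705, 'origin': array([ 0.06557803, -0.59740544,  0.54012955]), 'orientation': array([-2.05249873, -0.01619558, -0.47344128])}
{'vertical_fov': 51.93718629730944, 'cx': 273.18686026380385, 'cy': 202.48497022139156, 'origin': array([0.27083276, 0.19246718, 1.02802068]), 'orientation': array([-2.93365471,  0.00667271, -1.64012649])}
{'clock': 0.1, 'qpos': array([-1.28219226,  0.52192153, -0.03632796,  1.59989617,  0.02116307,
        1.02108994, -0.11278078]), 'qd': array([ 2.11113390e-03, -9.01220600e-04, -6.49096136e-05, -1.69542833e-03,
       -3.54195383e-04, -6.52316157e-04,  2.31949760e-04]), 'joint_efforts': array([ 4.08825494e-03, -9.28487349e+01,  1.98415004e+00, -3.70528150e+01,
        1.81251724e-02,  5.41795875e-03, -5.45211151e-05]), 'position': array([0.21939614, 0.58493904, 0.23082339]), 'tool_rot': array([-3.14066116e+00,  3.14626137e-05,  2.78277700e+00]), 'force': array([0.84180602, 0.41491226, 0.46576253]), 'moment': array([-0.01757903,  0.02208186,  0.00977083]), 'grip_width': 0.08550
[... 480 characters left out ...]
tri_dish top 0.85 [187.7, 173.3, 212.6, 197.0]
bottle top {'centre': [212.4, 193.3], 'score': 0.43}
bottle top 0.22 [313.6, 190.2, 378.1, 237.0]
tray_oblong top {'centre': [215.5, 345.3], 'score': 0.67}
tray_oblong top 0.97 [314.8, 191.1, 380.9, 240.0]
tray_square top {'centre': [143.6, 226.3], 'score': 0.96}
tray_square top 0.8 [208.2, 126.8, 247.6, 160.3]
tray_square top 0.72 [186.8, 208.9, 199.9, 223.6]
tray_round_large top {'centre': [222.0, 266.3], 'score': 0.82}
tray_round_large top 0.76 [247.1, 203.7, 287.4, 238.3]
tray_round_small top {'centre': [127.9, 303.2], 'score': 0.91}
tray_round_small top 0.72 [291.5, 121.4, 313.8, 143.4]
tweezers top {'centre': [180.8, 269.4], 'score': 0.67}
```

Run:
```python
import cv2
p=cv2.imread("pics/top0.png"); c=p[100:310,110:400]; cv2.imwrite("pics/topc.png",cv2.resize(c,None,fx=2.7,fy=2.7,interpolation=cv2.INTER_CUBIC))
```

```text
(no output)
```

View pics/top0.png

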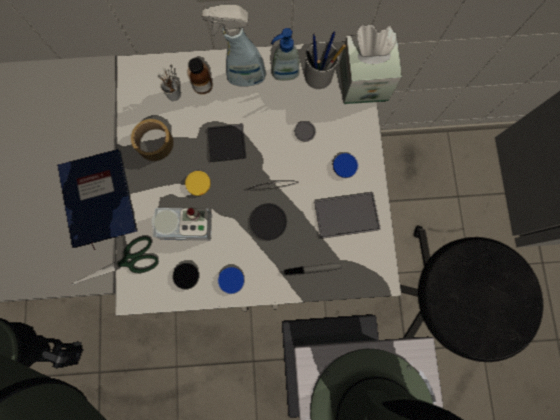

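View pics/scene0.png

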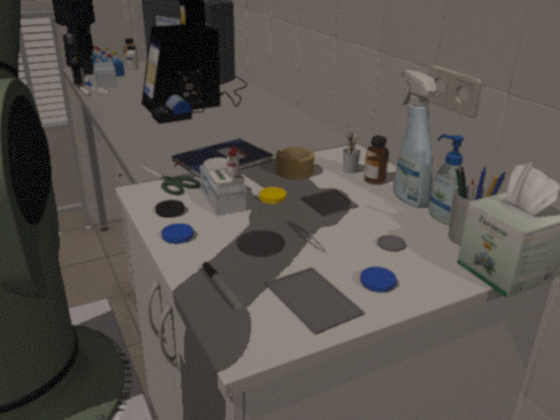

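View pics/topc.png

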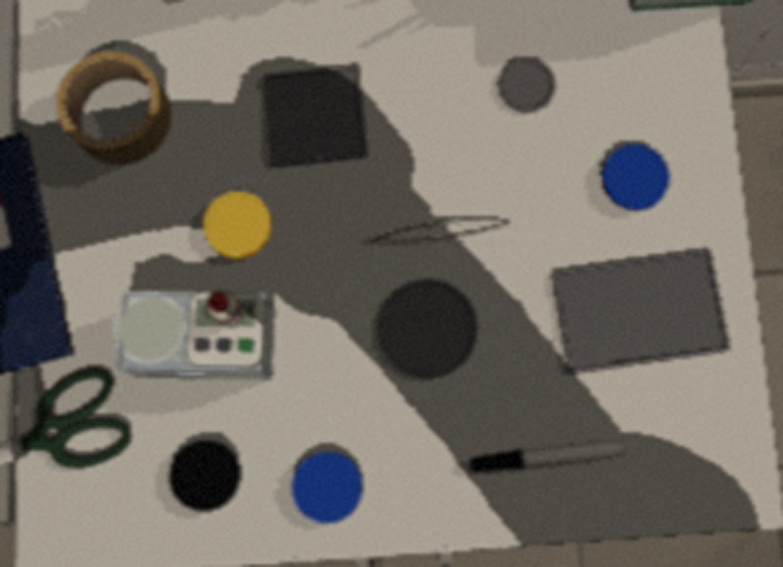

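The top view shows the pile at (182,223): the pale petri dish is on the left end at (167,222), the timer at (194,221), and the red-capped bottle at (191,212). The trays are square (226,143), large round (267,221), oblong (346,215) and small round (304,131). The tweezers are at (272,184). Things that could be taken for the dish are the discs: yellow (197,183), black (186,275) and blue (231,279) and (345,165). I choose the pale one on the box, and the crop confirms it.

Run:
```python
from h import *
d=np.load("top0.npy"); X=cloud("top",d)
p=cv2.cvtColor(cv2.imread("pics/top0.png"),cv2.COLOR_BGR2RGB)
print("table z", np.median(X[290:300,150:300,2]))
def rect(m,z,name):
    ys,xs=np.nonzero(m); pts=np.array([atz("top",r,c,z)[:2] for r,c in zip(ys,xs)],np.float32)*1000
    print(name,len(pts),"mean",pts.mean(0).round(1),cv2.minAreaRect(pts), "circ",cv2.minEnclosingCircle(pts))
for t,z in[("tray_oblong",.006),("tray_square",.006),("tray_round_large",.006),("tray_round_small",.006),("tip_box",.064),("timer",.077),("petri_dish",.077),("bottle",.12),("tweezers",.005)]:
    for r in bot.trace("top",t)[:3]:
        m=r["region"]; print(r["score"],r["box"]); rect(m,z,t); 
        print("  z quant",np.percentile(X[m][:,2],[5,25,50,75,95]).round(3))
m=np.zeros(d.shape,bool); m[195:250,140:225]=1
Z=X[...,2]
for lo,hi,n in[(.045,.085,"box"),(.072,.085,"upper"),(.095,.16,"bottle")]:
    mm=m&(Z>lo)&(Z<hi); q=X[mm][:,:2]*1000; print(n,mm.sum(),q.mean(0).round(1),cv2.minAreaRect(q.astype(np.float32)),np.percentile(Z[mm],[5,50,95]))
for r in range(200,245,3): print(r,(Z[r,146:216:3]*1000).round().astype(int))
c,f=K("top");print(rot(c).round(3))
```

```text
table z 0.0004467287026325151
0.97 [314.8, 191.1, 380.9, 240.0]
tray_oblong 2382 mean [444.   9.] ((444.54193115234375, 9.075820922851562), (96.47586059570312, 148.4738006591797), 4.964787006378174) circ ((444.56231689453125, 9.139363288879395), 84.22821807861328)
  z quant [-0.     0.002  0.003  0.005  0.007]
0.8 [208.2, 126.8, 247.6, 160.3]
tray_square 1303 mean [647.3 289.3] ((646.2664184570312, 289.2397155761719), (99.12641143798828, 92.39362335205078), 3.5026814937591553) circ ((646.3619384765625, 289.2227478027344), 62.47013854980469)
  z quant [-0.     0.002  0.004  0.005  0.007]
0.72 [186.8, 208.9, 199.9, 223.6]
tray_square 116 mean [472.7 379.7] ((472.4811096191406, 379.8463439941406), (33.32987976074219, 23.6304931640625), 41.56522750854492) circ ((473.03143310546875, 379.2257385253906), 16.687726974487305)
  z quant [0.094 0.112 0.117 0.127 0.131]
0.76 [247.1, 203.7, 287.4, 238.3]
tray_round_large 1063 mean [442.1 199.6] ((442.96539306640625, 199.28915405273438), (85.73815155029297, 87.02299499511719), 41.09578323364258) circ ((442.33599853515625, 199.5282745361328), 44.84
[... 3204 characters left out ...]
5 80 76 77 79 78 77 79 39  2 -1]
224 [ 0  0 79 76 78 77 79 77 77 77 79 72 78 75 78 79 81 79 76 76 77 34  0  0]
227 [-1  0  3 76 79 77 76 80 77 79 79 64 84 82 78 77 80 77 77 77 80 32  1  0]
230 [ 2  0  4 79 78 76 80 78 78 79 64 74 78 76 77 75 79 80 80 81 76 28 -3 -2]
233 [-1  2 -3 64 65 78 79 77 77 65 64 64 73 78 78 76 80 79 77 78 78 28  1 -2]
236 [ 2  0 -1 62 62 65 67 66 65 67 65 64 64 64 65 66 65 63 64 65 64 25  1  2]
239 [ 9 11 -2 -2 -2  8  9 19 20 21 19 18 23 25 18 18 20 18 20 23 25 24 -1  0]
242 [   1   10    2    0   -3    1    0    4    0    1    2    1   -1    1
   -2    0    3    1    0    3    2    0    0 1028]
[[-0.069 -0.976  0.206]
 [-0.998  0.069 -0.008]
 [-0.007 -0.206 -0.978]]
```

```bash
cat >> h.py <<'E'
def goto(x,y,z,yaw=None):
    s=bot.observe(); p=np.array(s["position"]); M=R.from_euler('xyz',s["tool_rot"]).as_matrix()
    print("t",round(s["clock"],2),"pos",(p*1000).round(1),"rot",np.round(s["tool_rot"],3),"F",np.round(s["force"],1),"w",round(s["grip_width"]*1000,1))
    if yaw is not None:
        e=R.from_euler('xyz',[np.pi,0,yaw]).as_matrix(); print("rotvec tool",R.from_matrix(M.T@e).as_rotvec().round(3)); M=e
    print("tool shift mm (after turn)",(M.T@(np.array([x,y,z])-p*1000)).round(1))
E
python3 -m inch '[{"rz":0.144},{"rz":0.144},{"rz":0.144},{"rz":0.144},{"rz":0.144},{"rz":0.144},{"rz":0.144},{"rz":0.144},{"rz":0.144},{"hand":-1}]'
python3 - <<'E'
from h import *
goto(453,363,200,1.485)
# cross-check with scene camera
d=np.load("scene0.npy")
import cv2
bot.grab_frame("scene")
for t,z in[("tray_oblong",.006),("tray_square",.006),("tray_round_large",.006),("tray_round_small",.006),("timer",.078),("petri_dish",.077),("bottle",.12)]:
    for r in bot.trace("scene",t)[:2]:
        m=r["region"]; ys,xs=np.nonzero(m); pts=np.array([atz("scene",a,b,z)[:2] for a,b in zip(ys,xs)],np.float32)*1000
        print(t,r["score"],np.round(r["box"]),pts.mean(0).round(1),cv2.minAreaRect(pts),np.round(cloud("scene",d)[m].mean(0)*1000,1))
    for r in bot.tip_of("scene",t)[:2]: print("  tip",r)
E
```

```text
t 1.45 pos [219.5 585.2 231.3] rot [-3.142 -0.     2.783] F [ 0.2 -0.  -0. ] w 85.5
rotvec tool [-0.     0.     1.298]
tool shift mm (after turn) [-201.3  251.7   31.3]schema error: expected keys dx, dy, dz, rx, ry, rz, hand
Traceback (most recent call last):
  File "h.py", line 15, in atz
    c,f=K(name); d=rot(c)@np.array([(col-c["cx"])/f,(row-c["cy"])/f,1]); o=np.array(c["origin"])
        ~^^^^^^
  File "h.py", line 5, in K
    c=bot.get_calibration(name); f=210/np.tan(np.radians(c["vertical_fov"])/2)
ValueError: time passes only in moves, steps and waits
```

```bash
python3 - <<'E'
s=open("h.py").read()
s=s.replace('''    c=bot.get_calibration(name); f''','''    if name not in _C: _C[name]=bot.get_calibration(name)
    c=_C[name]; f''').replace("def K(","_C={}\ndef K(",1)
open("h.py","w").write(s)
E
python3 -m inch '[{"dx":0,"dy":0,"dz":0,"rx":0,"ry":0,"rz":0.144,"hand":-1},{"dx":0,"dy":0,"dz":0,"rx":0,"ry":0,"rz":0.144,"hand":-1},{"dx":0,"dy":0,"dz":0,"rx":0,"ry":0,"rz":0.144,"hand":-1},{"dx":0,"dy":0,"dz":0,"rx":0,"ry":0,"rz":0.144,"hand":-1},{"dx":0,"dy":0,"dz":0,"rx":0,"ry":0,"rz":0.144,"hand":-1},{"dx":0,"dy":0,"dz":0,"rx":0,"ry":0,"rz":0.144,"hand":-1},{"dx":0,"dy":0,"dz":0,"rx":0,"ry":0,"rz":0.144,"hand":-1},{"dx":0,"dy":0,"dz":0,"rx":0,"ry":0,"rz":0.144,"hand":-1},{"dx":0,"dy":0,"dz":0,"rx":0,"ry":0,"rz":0.146,"hand":-1}]'
python3 - <<'E'
from h import *
goto(453,363,200,1.485)
p,d=bot.grab_frame("scene"); C=cloud("scene",d)
for t,z in[("tray_oblong",.006),("tray_square",.006),("tray_round_large",.006),("tray_round_small",.006),("timer",.078),("petri_dish",.077),("bottle",.12)]:
    for r in bot.trace("scene",t)[:2]:
        m=r["region"]; ys,xs=np.nonzero(m); pts=np.array([atz("scene",a,b,z)[:2] for a,b in zip(ys,xs)],np.float32)*1000
        print(t,r["score"],np.round(r["box"]),pts.mean(0).round(1),np.round(sum(cv2.minAreaRect(pts)[:2],()),1),cv2.minAreaRect(pts)[2],np.round(C[m].mean(0)*1000,1))
E
```

```text
clock: 2.45
position: [0.2195, 0.5852, 0.2314]
tool_rot: [-3.142, -0.0, 1.479]
force: [0.5, -0.2, 0.1]
grip_width: 0.0852
t 2.45 pos [219.5 585.2 231.4] rot [-3.142 -0.     1.479] F [ 0.5 -0.2  0.1] w 85.2
rotvec tool [-0.    -0.    -0.006]
tool shift mm (after turn) [-201.4  251.7   31.4]
tray_oblong 0.63 [265. 266. 367. 331.] [4.419e+02 2.000e-01] [443.    4.9  96.3 150.6] 4.78851842880249 [442.3   0.8   5.5]
tray_square 0.74 [304. 190. 356. 216.] [645.6 282.6] [646.9 283.8  98.  101. ] 2.263275146484375 [644.8 281.4   6.7]
tray_round_large 0.68 [238. 231. 288. 256.] [439.9 192.3] [440.7 193.6  93.6  89.1] 64.47635650634766 [439.7 192.    6.3]
tray_round_large 0.27 [289. 223. 315. 238.] [528.3 213.3] [528.8 202.9  81.8  18. ] 88.7279281616211 [529.5 215.4   4.6]
tray_round_small 0.64 [378. 234. 403. 253.] [661.1  87.5] [660.8  88.   60.9  50.5] 51.45817947387695 [663.7  90.5   3.7]
tray_round_small 0.27 [264. 264. 364. 333.] [ 4.417e+02 -1.000e-01] [442.9   4.7  96.1 151.4] 4.788536548614502 [442.    0.5   5.4]
timer 0.25 [289. 220. 318. 240.] [466.7  88.8] [466.   91.1  19.1  72.5] 3.659858226776123 [531.  198.7   4. ]
petri_dish 0.9 [163. 224. 192. 243.] [278.2 177.8] [278.4 178.7  65.5  50.2] 70.97330474853516 [306.8 281.9  14.7]
petri_dish 0.81 [204. 158. 224. 173.] [438.8 424.1] [437.6 420.7  75.8  47.5] 67.93733215332031 [436.4 417.5  79.9]
bottle 0.53 [227. 149. 237. 176.] [438.  321.2] [441.8 330.  137.6  22. ] 67.84467315673828 [449.6 349.9 106.5]
```

```bash
python3 -m inch '[{"dx":-25,"dy":31.5,"dz":0,"rx":0,"ry":0,"rz":-0.006,"hand":-1},{"dx":-25,"dy":31.5,"dz":0,"rx":0,"ry":0,"rz":0,"hand":-1},{"dx":-25,"dy":31.5,"dz":0,"rx":0,"ry":0,"rz":0,"hand":-1},{"dx":-25,"dy":31.5,"dz":0,"rx":0,"ry":0,"rz":0,"hand":-1},{"dx":-25,"dy":31.5,"dz":0,"rx":0,"ry":0,"rz":0,"hand":-0.45},{"dx":-25,"dy":31.5,"dz":0,"rx":0,"ry":0,"rz":0,"hand":-0.45},{"dx":-25,"dy":31.5,"dz":0,"rx":0,"ry":0,"rz":0,"hand":-0.45},{"dx":-25,"dy":31.5,"dz":0,"rx":0,"ry":0,"rz":0,"hand":-0.45},{"dx":0,"dy":0,"dz":0,"rx":0,"ry":0,"rz":0,"hand":-0.45}]' 60
python3 - <<'E'
from h import *
goto(453,363,200,1.485)
for n in("scene","top"):
    p,d=bot.grab_frame(n); C=cloud(n,d); np.save(n+"1.npy",d); save(n+"1.png",p)
    if n=="scene":
        save("scene1c.png",cv2.resize(p[60:260,130:330],None,fx=3,fy=3,interpolation=cv2.INTER_CUBIC))
    m=(abs(C[...,0]-.45)<.07)&(abs(C[...,1]-.362)<.05)&(C[...,2]>.18)&(C[...,2]<.28)
    print(n,m.sum())
    for lo in range(210,280,5):
        q=C[m&(C[...,2]>lo/1000)&(C[...,2]<=(lo+5)/1000)]*1000
        if len(q): print(lo,len(q),np.percentile(q[:,0],[1,25,50,75,99]).round(),np.percentile(q[:,1],[2,50,98]).round())
E
```

```text
clock: 3.75
position: [0.4586, 0.3608, 0.2317]
tool_rot: [3.14, 0.001, 1.485]
force: [-0.8, 0.3, 0.8]
grip_width: 0.0622
t 3.75 pos [458.6 360.8 231.7] rot [3.140e+00 1.000e-03 1.485e+00] F [-0.8  0.3  0.8] w 62.2
rotvec tool [0.002 0.001 0.   ]
tool shift mm (after turn) [ 1.7 -5.8 31.7]
scene 378
235 14 [420. 422. 489. 490. 493.] [347. 354. 371.]
240 29 [416. 422. 428. 491. 498.] [344. 352. 363.]
245 46 [413. 419. 488. 491. 500.] [345. 353. 366.]
250 45 [413. 419. 425. 490. 500.] [345. 353. 366.]
255 47 [412. 419. 488. 490. 501.] [344. 354. 367.]
260 50 [413. 417. 425. 490. 501.] [346. 353. 369.]
265 52 [414. 419. 487. 490. 500.] [344. 353. 370.]
270 57 [413. 419. 427. 491. 501.] [346. 353. 368.]
275 38 [407. 414. 490. 494. 506.] [343. 351. 364.]
top 0
```

View pics/scene1c.png

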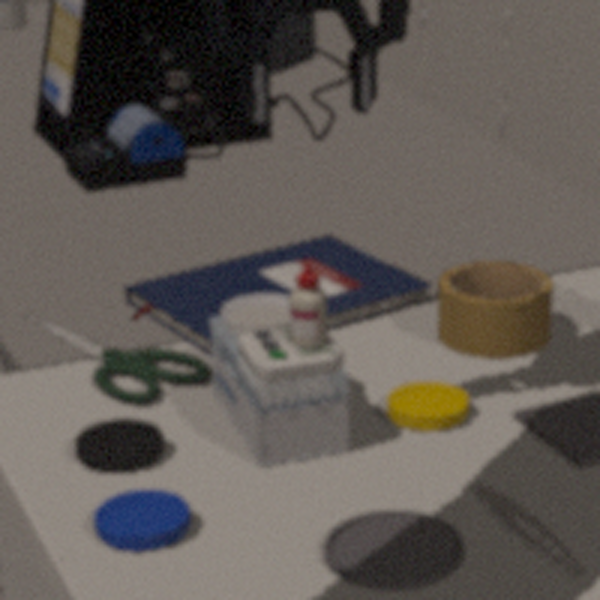

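View pics/top1.png

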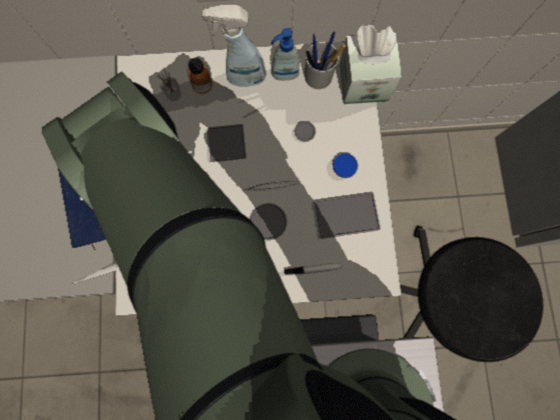

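The scene view shows the fingers hanging centred over the pile. The fingertips read about 4–5 mm above the TCP at 62 mm opening, as expected from the swing. The top camera is blocked by the arm. Next I descend on the bottle.

```bash
python3 -m inch '[{"dx":0,"dy":-6.5,"dz":0,"rx":0,"ry":0,"rz":0,"hand":-0.45},{"dx":0,"dy":0,"dz":28,"rx":0,"ry":0,"rz":0,"hand":-0.45},{"dx":0,"dy":0,"dz":28,"rx":0,"ry":0,"rz":0,"hand":-0.45},{"dx":0,"dy":0,"dz":28,"rx":0,"ry":0,"rz":0,"hand":-0.45},{"dx":0,"dy":0,"dz":28,"rx":0,"ry":0,"rz":0,"hand":-0.45},{"dx":0,"dy":0,"dz":28,"rx":0,"ry":0,"rz":0,"hand":-0.45},{"dx":0,"dy":0,"dz":0,"rx":0,"ry":0,"rz":0,"hand":-0.45}]' 30
python3 - <<'E'
from h import *
goto(452,361,90,1.485)
p,d=bot.grab_frame("scene"); save("s2.png",cv2.resize(p[100:240,150:300],None,fx=4,fy=4,interpolation=cv2.INTER_CUBIC))
E
```

```text
clock: 4.55
position: [0.4453, 0.366, 0.0885]
tool_rot: [-3.138, 0.003, 1.493]
force: [-1.2, 0.0, 0.9]
grip_width: 0.0616
t 4.55 pos [445.3 366.   88.5] rot [-3.138e+00  3.000e-03  1.493e+00] F [-1.2  0.   0.9] w 61.6
rotvec tool [-0.004  0.003  0.008]
tool shift mm (after turn) [-4.4  7.1 -1.5]
```

View pics/s2.png

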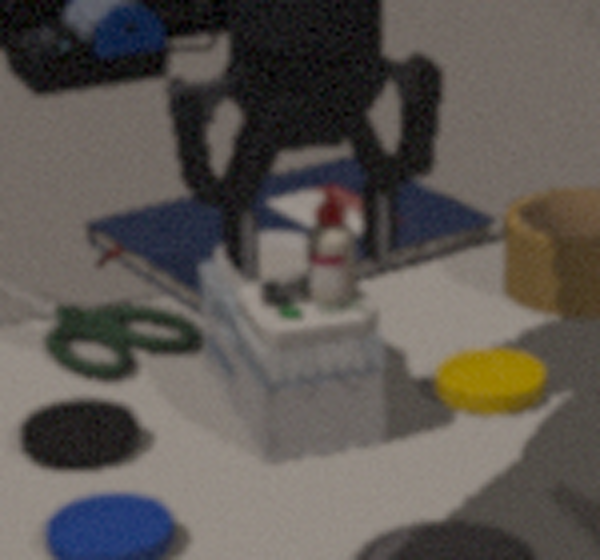

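```bash
python3 -m inch '[{"dx":0,"dy":0,"dz":0,"rx":0,"ry":0,"rz":0,"hand":-0.45},{"dx":0,"dy":0,"dz":0,"rx":0,"ry":0,"rz":0,"hand":-0.45}]' 30
python3 - <<'E'
from h import *
goto(452,361,90,1.485)
p,d=bot.grab_frame("scene");C=cloud("scene",d)*1000
m=(abs(C[...,0]-450)<70)&(abs(C[...,1]-362)<50)&(C[...,2]<128)
for lo in range(82,128,5):
    q=C[m&(C[...,2]>lo)&(C[...,2]<=lo+5)]
    dark=q
    print(lo,"L",np.median(q[q[:,0]<432],0).round(),"mid",np.median(q[(q[:,0]>437)&(q[:,0]<470)],0).round(),np.percentile(q[(q[:,0]>435)&(q[:,0]<470)][:,0],[3,97]).round(),"R",np.median(q[q[:,0]>472],0).round())
E
```

```text
clock: 4.8
position: [0.4483, 0.3669, 0.0929]
tool_rot: [3.14, -0.002, 1.491]
force: [-0.2, 0.8, -0.0]
grip_width: 0.0621
t 4.8 pos [448.3 366.9  92.9] rot [ 3.140e+00 -2.000e-03  1.491e+00] F [-0.2  0.8 -0. ] w 62.1
rotvec tool [ 0.001 -0.002  0.006]
tool shift mm (after turn) [-5.5  4.2  2.9]
82 L [nan nan nan] mid [450. 352.  84.] [442. 462.] R [nan nan nan]
87 L [nan nan nan] mid [451. 351.  90.] [442. 464.] R [nan nan nan]
92 L [nan nan nan] mid [448. 352.  95.] [442. 461.] R [nan nan nan]
97 L [410. 363. 100.] mid [450. 352.  99.] [442. 463.] R [479. 357. 100.]
102 L [410. 359. 105.] mid [448. 353. 105.] [442. 463.] R [479. 356. 105.]
107 L [408. 361. 109.] mid [450. 353. 110.] [442. 464.] R [480. 356. 110.]
112 L [409. 361. 114.] mid [452. 354. 115.] [444. 461.] R [482. 355. 114.]
117 L [408. 363. 120.] mid [451. 356. 120.] [446. 460.] R [482. 356. 119.]
122 L [409. 363. 124.] mid [452. 357. 125.] [446. 461.] R [480. 356. 124.]
127 L [413. 357. 127.] mid [456. 359. 127.] [449. 460.] R [484. 357. 127.]
  return _methods._mean(a, axis=axis, dtype=dtype,
  ret = um.true_divide(
```

```bash
python3 -m inch '[{"dx":-5,"dy":4.5,"dz":3,"rx":0,"ry":0,"rz":0,"hand":-0.45},{"dx":0,"dy":0,"dz":0,"rx":0,"ry":0,"rz":0,"hand":0.8},{"dx":0,"dy":0,"dz":0,"rx":0,"ry":0,"rz":0,"hand":0.8},{"dx":0,"dy":0,"dz":0,"rx":0,"ry":0,"rz":0,"hand":0.8},{"dx":0,"dy":0,"dz":0,"rx":0,"ry":0,"rz":0,"hand":0.8},{"dx":0,"dy":0,"dz":0,"rx":0,"ry":0,"rz":0,"hand":0.8}]' 30
python3 - <<'E'
from h import *
goto(664,89,200,1.485)
E
```

```text
clock: 5.45
position: [0.4522, 0.3607, 0.0885]
tool_rot: [3.141, -0.0, 1.491]
force: [-0.3, -1.5, 5.5]
grip_width: 0.0242
t 5.45 pos [452.2 360.7  88.5] rot [ 3.141 -0.     1.491] F [-0.3 -1.5  5.5] w 24.2
rotvec tool [ 0.    -0.     0.006]
tool shift mm (after turn) [-252.5  234.3 -111.5]
```

```bash
python3 -m inch '[{"dx":0,"dy":0,"dz":-15,"rx":0,"ry":0,"rz":0,"hand":0.8},{"dx":0,"dy":0,"dz":-30,"rx":0,"ry":0,"rz":0,"hand":0.8},{"dx":-10,"dy":10,"dz":-30,"rx":0,"ry":0,"rz":0,"hand":0.8},{"dx":-25,"dy":24,"dz":-20,"rx":0,"ry":0,"rz":0,"hand":0.8},{"dx":-35,"dy":32,"dz":0,"rx":0,"ry":0,"rz":0,"hand":0.8},{"dx":-35,"dy":32,"dz":0,"rx":0,"ry":0,"rz":0,"hand":0.8},{"dx":-35,"dy":32,"dz":0,"rx":0,"ry":0,"rz":0,"hand":0.8},{"dx":-35,"dy":32,"dz":0,"rx":0,"ry":0,"rz":0,"hand":0.8},{"dx":-35,"dy":32,"dz":0,"rx":0,"ry":0,"rz":0,"hand":0.8},{"dx":-25,"dy":22,"dz":0,"rx":0,"ry":0,"rz":0,"hand":0.8}]' 30
python3 - <<'E'
from h import *
goto(663,90,150,1.485)
p,d=bot.grab_frame("scene"); save("s3.png",p)
E
```

```text
clock: 6.45
position: [0.6502, 0.106, 0.1844]
tool_rot: [3.141, 0.001, 1.489]
force: [-0.9, 0.5, -0.3]
grip_width: 0.0241
t 6.45 pos [650.2 106.  184.4] rot [3.141e+00 1.000e-03 1.489e+00] F [-0.9  0.5 -0.3] w 24.1
rotvec tool [0.001 0.001 0.004]
tool shift mm (after turn) [-14.8  14.2  34.4]
```

View pics/s3.png

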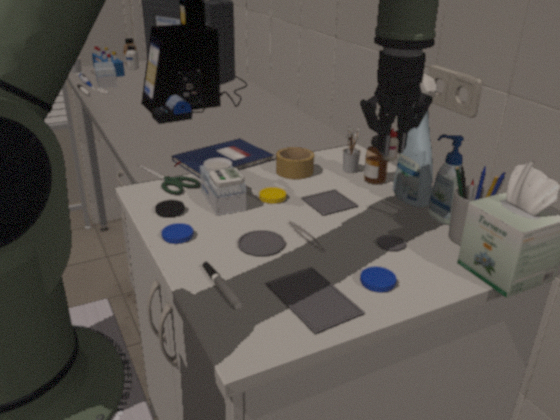

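The bottle is held upright at (393,145), the pile is intact at (225,185), and the small tray is at (391,243). Next I check the alignment over the tray before lowering.

```bash
python3 -m inch '[{"dx":0,"dy":0,"dz":0,"rx":0,"ry":0,"rz":0,"hand":0.8},{"dx":0,"dy":0,"dz":0,"rx":0,"ry":0,"rz":0,"hand":0.8},{"dx":0,"dy":0,"dz":0,"rx":0,"ry":0,"rz":0,"hand":0.8}]' 30
python3 - <<'E'
from h import *
goto(663,90,100,1.485)
p,d=bot.grab_frame("scene")
# ellipse fit of tray rims via dark region vs. table, on z=0.006
for t in["tray_round_small","tray_round_large","tray_square","tray_oblong"]:
    for r in bot.trace("scene",t)[:1]:
        m=r["region"].astype(np.uint8); c=max(cv2.findContours(m,0,1)[0],key=cv2.contourArea)[:,0]
        pts=np.array([atz("scene",b,a,.005)[:2] for a,b in c],np.float32)*1000
        print(t,r["score"],cv2.minEnclosingCircle(pts),cv2.minAreaRect(pts),cv2.fitEllipse(pts))
C=cloud("scene",d)*1000
m=(C[...,2]>90)&(C[...,2]<180)&(abs(C[...,0]-655)<60)&(abs(C[...,1]-100)<60)
for lo in range(150,182,6):
    q=C[m&(C[...,2]>lo)&(C[...,2]<=lo+6)]; print(lo,len(q),np.median(q,0).round() if len(q) else"",np.percentile(q[:,0],[3,97]).round() if len(q) else "")
E
```

```text
clock: 6.8
position: [0.6482, 0.1106, 0.1837]
tool_rot: [-3.142, -0.001, 1.492]
force: [0.5, 0.6, 0.5]
grip_width: 0.0241
t 6.8 pos [648.2 110.6 183.7] rot [-3.142e+00 -1.000e-03  1.492e+00] F [0.5 0.6 0.5] w 24.1
rotvec tool [-0.    -0.001  0.007]
tool shift mm (after turn) [-19.2  16.5  83.7]
tray_round_small 0.69 ((663.6187744140625, 88.07859802246094), 30.255748748779297) ((662.6994018554688, 87.68241882324219), (58.05729293823242, 53.39421463012695), 64.44285583496094) ((663.3385620117188, 88.82975006103516), (51.9798469543457, 57.918739318847656), 142.75253295898438)
tray_round_large 0.93 ((439.2655029296875, 195.023193359375), 47.04094696044922) ((440.4515075683594, 193.3361358642578), (89.86396789550781, 85.31121063232422), 64.46954345703125) ((440.8155822753906, 194.6781768798828), (85.51985931396484, 90.79763793945312), 179.69442749023438)
tray_square 0.98 ((647.4259033203125, 288.2994384765625), 63.251312255859375) ((646.2517700195312, 286.9888610839844), (95.4713134765625, 98.98692321777344), 2.815034866333008) ((647.03955078125, 286.7853088378906), (104.2454833984375, 110.91380310058594), 118.89058685302734)
tray_oblong 0.58 ((443.9741516113281, 6.448578834533691), 86.62431335449219) ((443.9837951660156, 5.822441101074219), (97.05692291259766, 151.32589721679688), 4.764769554138184) ((443.73126220703125, 6.11893367767334), (110.99330139160156, 175.44488525390625), 4.327128887176514)
150 0  
156 0  
162 0  
168 9 [640. 103. 173.] [636. 648.]
174 43 [640. 103. 177.] [634. 652.]
180 0
```

```bash
python3 -m inch '[{"dx":-10,"dy":8,"dz":0,"rx":0,"ry":0,"rz":-0.004,"hand":0.8},{"dx":-10,"dy":8,"dz":10,"rx":0,"ry":0,"rz":0,"hand":0.8},{"dx":0,"dy":0,"dz":30,"rx":0,"ry":0,"rz":0,"hand":0.8},{"dx":0,"dy":0,"dz":35,"rx":0,"ry":0,"rz":0,"hand":0.8},{"dx":0,"dy":0,"dz":30,"rx":0,"ry":0,"rz":0,"hand":0.8},{"dx":0,"dy":0,"dz":30,"rx":0,"ry":0,"rz":0,"hand":0.8},{"dx":0,"dy":0,"dz":0,"rx":0,"ry":0,"rz":0,"hand":0.8},{"dx":0,"dy":0,"dz":0,"rx":0,"ry":0,"rz":0,"hand":0.8},{"dx":0,"dy":0,"dz":0,"rx":0,"ry":0,"rz":0,"hand":0.8},{"dx":0,"dy":0,"dz":0,"rx":0,"ry":0,"rz":0,"hand":0.8}]' 30
python3 - <<'E'
from h import *
goto(663,90,15.5,1.485)
p,d=bot.grab_frame("scene"); save("s4.png",cv2.resize(p[160:280,310:470],None,fx=4,fy=4,interpolation=cv2.INTER_CUBIC))
E
```

```text
clock: 8.05
position: [0.6639, 0.0878, 0.0499]
tool_rot: [3.139, -0.001, 1.495]
force: [0.5, -0.3, 0.6]
grip_width: 0.0239
t 8.05 pos [663.9  87.8  49.9] rot [ 3.139e+00 -1.000e-03  1.495e+00] F [ 0.5 -0.3  0.6] w 23.9
rotvec tool [ 0.002 -0.001  0.01 ]
tool shift mm (after turn) [ 2.1 -1.1 34.4]
```

View pics/s4.png

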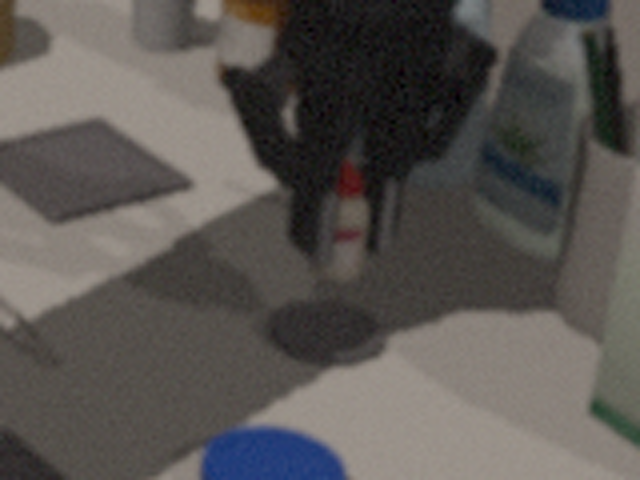

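The bottle hangs upright over the small tray, with the tray centre at crop (327,330).

```bash
python3 -m inch '[{"dx":1,"dy":-0.5,"dz":15,"rx":0,"ry":0,"rz":0,"hand":0.8},{"dx":1,"dy":-0.5,"dz":13,"rx":0,"ry":0,"rz":0,"hand":0.8},{"dx":0,"dy":0,"dz":3,"rx":0,"ry":0,"rz":0,"hand":0.8},{"dx":0,"dy":0,"dz":0,"rx":0,"ry":0,"rz":0,"hand":0.8},{"dx":0,"dy":0,"dz":0,"rx":0,"ry":0,"rz":0,"hand":0.8}]' 30; python3 -m inch '[{"dx":0,"dy":0,"dz":1.5,"rx":0,"ry":0,"rz":0,"hand":0.8},{"dx":0,"dy":0,"dz":0,"rx":0,"ry":0,"rz":0,"hand":0.8}]' 30
python3 - <<'E'
from h import *
goto(663,90,15.5,1.485)
E
```

```text
clock: 8.6
position: [0.6623, 0.0899, 0.0173]
tool_rot: [3.142, 0.0, 1.495]
force: [-0.0, 0.3, 0.2]
grip_width: 0.0242
clock: 8.8
position: [0.6623, 0.09, 0.016]
tool_rot: [3.141, -0.0, 1.495]
force: [0.8, -0.1, 0.4]
grip_width: 0.0243
t 8.8 pos [662.3  90.   16. ] rot [ 3.141 -0.     1.495] F [ 0.8 -0.1  0.4] w 24.3
rotvec tool [ 0.   -0.    0.01]
tool shift mm (after turn) [0.1 0.7 0.5]
```

```bash
python3 -m inch '[{"dx":0,"dy":0,"dz":1,"rx":0,"ry":0,"rz":0,"hand":0.8},{"dx":0,"dy":0,"dz":0,"rx":0,"ry":0,"rz":0,"hand":0.8}]' 30;python3 -m inch '[{"dx":0,"dy":0,"dz":1,"rx":0,"ry":0,"rz":0,"hand":0.8},{"dx":0,"dy":0,"dz":0,"rx":0,"ry":0,"rz":0,"hand":0.8}]' 30
```

```text
clock: 9.0
position: [0.6622, 0.09, 0.0148]
tool_rot: [3.142, -0.0, 1.495]
force: [-0.3, 0.0, -0.0]
grip_width: 0.0239
clock: 9.2
position: [0.6623, 0.09, 0.0143]
tool_rot: [3.141, -0.0, 1.495]
force: [-1.8, -0.3, 7.6]
grip_width: 0.0241
```

```bash
python3 -m inch '[{"dx":0,"dy":0,"dz":-0.3,"rx":0,"ry":0,"rz":0,"hand":0.35},{"dx":0,"dy":0,"dz":0,"rx":0,"ry":0,"rz":0,"hand":0.2},{"dx":0,"dy":0,"dz":0,"rx":0,"ry":0,"rz":0,"hand":-0.1},{"dx":0,"dy":0,"dz":0,"rx":0,"ry":0,"rz":0,"hand":-0.4},{"dx":0,"dy":0,"dz":-10,"rx":0,"ry":0,"rz":0,"hand":-0.4},{"dx":0,"dy":0,"dz":-25,"rx":0,"ry":0,"rz":0,"hand":-0.4},{"dx":0,"dy":0,"dz":-40,"rx":0,"ry":0,"rz":0,"hand":-0.4},{"dx":0,"dy":0,"dz":-40,"rx":0,"ry":0,"rz":0,"hand":-0.4},{"dx":0,"dy":0,"dz":-30,"rx":0,"ry":0,"rz":0,"hand":-0.4},{"dx":0,"dy":0,"dz":0,"rx":0,"ry":0,"rz":0,"hand":-0.4}]' 30
python3 - <<'E'
from h import *
goto(440,362.5,150,1.485)
p,d=bot.grab_frame("scene"); save("s5.png",cv2.resize(p[140:280,310:490],None,fx=4,fy=4,interpolation=cv2.INTER_CUBIC))
E
```

```text
clock: 10.2
position: [0.6642, 0.0901, 0.1643]
tool_rot: [3.135, -0.002, 1.494]
force: [1.7, -0.4, -0.7]
grip_width: 0.0599
t 10.2 pos [664.2  90.1 164.3] rot [ 3.135e+00 -2.000e-03  1.494e+00] F [ 1.7 -0.4 -0.7] w 59.9
rotvec tool [ 0.007 -0.002  0.009]
tool shift mm (after turn) [ 252.2 -246.8   14.3]
```

View pics/s5.png

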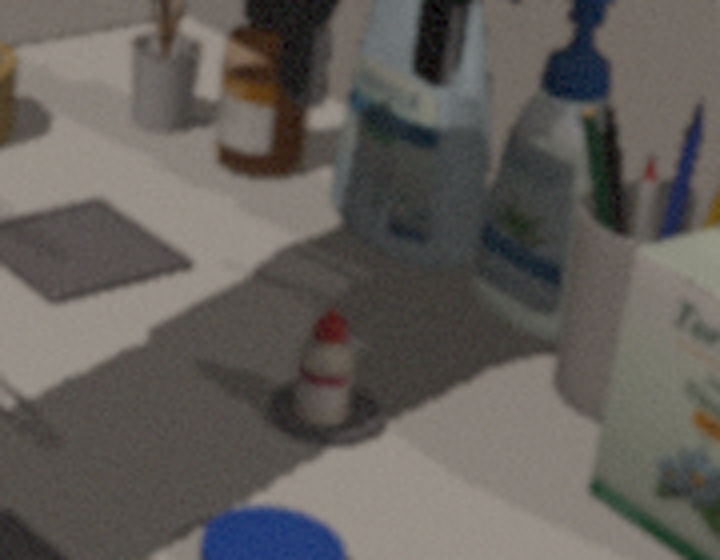

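The bottle stands upright and centred in its tray: base at crop (326,415), tray centre at (327,410). The timer is next.

```bash
python3 -m inch '[{"dx":31,"dy":-30.8,"dz":0,"rx":0,"ry":0,"rz":0,"hand":-1},{"dx":31.5,"dy":-31,"dz":0,"rx":0,"ry":0,"rz":0.009,"hand":-1},{"dx":31.5,"dy":-31,"dz":0,"rx":0,"ry":0,"rz":0,"hand":-1},{"dx":31.5,"dy":-31,"dz":0,"rx":0,"ry":0,"rz":0,"hand":-1},{"dx":31.5,"dy":-31,"dz":0,"rx":0,"ry":0,"rz":0,"hand":-1},{"dx":31.5,"dy":-31,"dz":0,"rx":0,"ry":0,"rz":0,"hand":-1},{"dx":31.5,"dy":-31,"dz":0,"rx":0,"ry":0,"rz":0,"hand":-1},{"dx":31.5,"dy":-31,"dz":0,"rx":0,"ry":0,"rz":0,"hand":-1},{"dx":0,"dy":0,"dz":0,"rx":0,"ry":0,"rz":0,"hand":-1},{"dx":0,"dy":0,"dz":0,"rx":0,"ry":0,"rz":0,"hand":-1}]' 30
python3 - <<'E'
from h import *
goto(440,362.5,100,1.485)
p,d=bot.grab_frame("scene"); C=cloud("scene",d)*1000
save("s6.png",cv2.resize(p[110:240,150:300],None,fx=4,fy=4,interpolation=cv2.INTER_CUBIC))
for t in["timer","petri_dish","tip_box"]:
    for r in bot.trace("scene",t)[:4]:
        m=r["region"].astype(np.uint8); c=max(cv2.findContours(m,0,1)[0],key=cv2.contourArea)[:,0]
        if c[:,0].min()<195 or c[:,0].max()>260: continue
        pts=np.array([atz("scene",b,a,.077)[:2] for a,b in c],np.float32)*1000
        print(t,r["score"],np.round(r["box"]),cv2.minAreaRect(pts),C[r["region"]].mean(0).round(1))
E
```

```text
clock: 11.25
position: [0.4351, 0.3616, 0.1586]
tool_rot: [-3.141, 0.001, 1.488]
force: [-0.3, -0.7, 0.6]
grip_width: 0.0856
t 11.25 pos [435.1 361.6 158.6] rot [-3.141e+00  1.000e-03  1.488e+00] F [-0.3 -0.7  0.6] w 85.6
rotvec tool [-0.001  0.001  0.003]
tool shift mm (after turn) [ 1.3  4.8 58.6]
timer 0.69 [209. 168. 246. 188.] ((436.8330383300781, 351.9646911621094), (82.724609375, 64.56138610839844), 84.42790985107422) [436.9 351.8  76.4]
petri_dish 0.72 [203. 159. 231. 174.] ((443.2518310546875, 418.94195556640625), (75.55050659179688, 58.18363952636719), 69.96586608886719) [441.6 420.9  77.9]
tip_box 0.61 [201. 168. 244. 214.] ((411.83416748046875, 307.15240478515625), (224.3104705810547, 87.82205200195312), 71.47626495361328) [427.7 355.8  35.1]
```

View pics/s6.png

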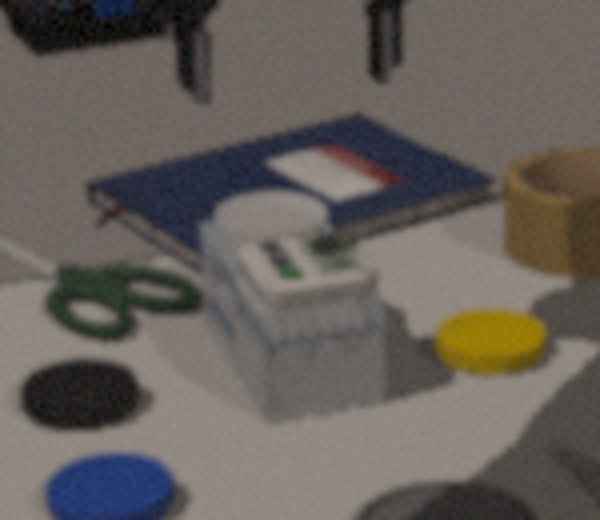

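The timer is clear, with its top at crop (310,265), and the dish is behind it. I descend with the gripper fully open.

```bash
python3 -m inch '[{"dx":1,"dy":5,"dz":20,"rx":0,"ry":0,"rz":0,"hand":-1},{"dx":0,"dy":0,"dz":30,"rx":0,"ry":0,"rz":0,"hand":-1},{"dx":0,"dy":0,"dz":25,"rx":0,"ry":0,"rz":0,"hand":-1},{"dx":0,"dy":0,"dz":15,"rx":0,"ry":0,"rz":0,"hand":-1},{"dx":0,"dy":0,"dz":0,"rx":0,"ry":0,"rz":0,"hand":-1},{"dx":0,"dy":0,"dz":0,"rx":0,"ry":0,"rz":0,"hand":-1},{"dx":0,"dy":0,"dz":0,"rx":0,"ry":0,"rz":0,"hand":-1}]' 20
python3 - <<'E'
from h import *
goto(440,362.5,63.5,1.485)
E
```

```text
clock: 12.15
position: [0.4418, 0.362, 0.0703]
tool_rot: [3.141, -0.001, 1.485]
force: [0.1, -0.4, 0.5]
grip_width: 0.0853
t 12.15 pos [441.8 362.   70.3] rot [ 3.141e+00 -1.000e-03  1.485e+00] F [ 0.1 -0.4  0.5] w 85.3
rotvec tool [ 0.001 -0.001  0.   ]
tool shift mm (after turn) [ 0.3 -1.8  6.8]
```

```bash
python3 -m inch '[{"dx":0,"dy":-1.5,"dz":6.5,"rx":0,"ry":0,"rz":0,"hand":-1},{"dx":0,"dy":0,"dz":0,"rx":0,"ry":0,"rz":0,"hand":-0.6},{"dx":0,"dy":0,"dz":0,"rx":0,"ry":0,"rz":0,"hand":-0.5},{"dx":0,"dy":0,"dz":0,"rx":0,"ry":0,"rz":0,"hand":-0.2},{"dx":0,"dy":0,"dz":0,"rx":0,"ry":0,"rz":0,"hand":-0.2},{"dx":0,"dy":0,"dz":0,"rx":0,"ry":0,"rz":0,"hand":-0.2},{"dx":0,"dy":0,"dz":0,"rx":0,"ry":0,"rz":0,"hand":-0.2}]' 30
python3 - <<'E'
from h import *
goto(440,362.5,63.5,1.485)
p,d=bot.grab_frame("scene"); C=cloud("scene",d)*1000
save("s7.png",cv2.resize(p[110:240,150:300],None,fx=4,fy=4,interpolation=cv2.INTER_CUBIC))
E
```

```text
clock: 12.85
position: [0.4396, 0.3619, 0.0629]
tool_rot: [-3.142, -0.0, 1.486]
force: [-1.2, -1.6, 6.1]
grip_width: 0.0612
t 12.85 pos [439.6 361.9  62.9] rot [-3.142 -0.     1.486] F [-1.2 -1.6  6.1] w 61.2
rotvec tool [-0.    -0.     0.001]
tool shift mm (after turn) [ 0.6  0.3 -0.6]
```

View pics/s7.png

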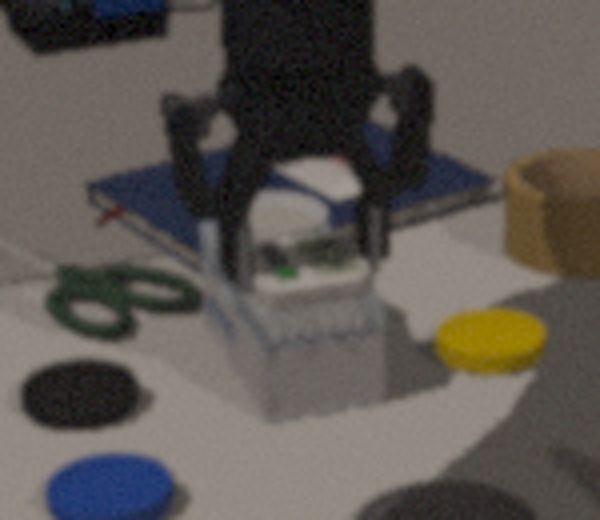

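The fingers grip the timer at 61 mm, just above the box top. I lift and carry it to the square tray.

```bash
python3 -m inch '[{"dx":0,"dy":0,"dz":-10,"rx":0,"ry":0,"rz":0,"hand":-0.2},{"dx":0,"dy":0,"dz":-20,"rx":0,"ry":0,"rz":0,"hand":-0.2},{"dx":0,"dy":10,"dz":-20,"rx":0,"ry":0,"rz":0,"hand":-0.2},{"dx":-10,"dy":30,"dz":-10,"rx":0,"ry":0,"rz":-0.025,"hand":-0.2},{"dx":-15,"dy":35,"dz":0,"rx":0,"ry":0,"rz":-0.05,"hand":-0.2},{"dx":-15,"dy":35,"dz":0,"rx":0,"ry":0,"rz":-0.05,"hand":-0.2},{"dx":-15,"dy":35,"dz":0,"rx":0,"ry":0,"rz":0,"hand":-0.2},{"dx":-15,"dy":35,"dz":0,"rx":0,"ry":0,"rz":0,"hand":-0.2},{"dx":-5,"dy":20,"dz":0,"rx":0,"ry":0,"rz":0,"hand":-0.2},{"dx":0,"dy":0,"dz":0,"rx":0,"ry":0,"rz":0,"hand":-0.2}]' 30
python3 - <<'E'
from h import *
goto(646.5,287,50,1.61)
p,d=bot.grab_frame("scene"); save("s8.png",cv2.resize(p[90:240,180:380],None,fx=4,fy=4,interpolation=cv2.INTER_CUBIC))
E
```

```text
clock: 13.9
position: [0.6414, 0.2824, 0.123]
tool_rot: [3.14, 0.001, 1.608]
force: [-0.8, -0.5, -1.0]
grip_width: 0.0612
t 13.9 pos [641.4 282.4 123. ] rot [3.140e+00 1.000e-03 1.608e+00] F [-0.8 -0.5 -1. ] w 61.2
rotvec tool [ 0.002  0.001 -0.002]
tool shift mm (after turn) [ 4.4  5.2 73. ]
```

View pics/s8.png

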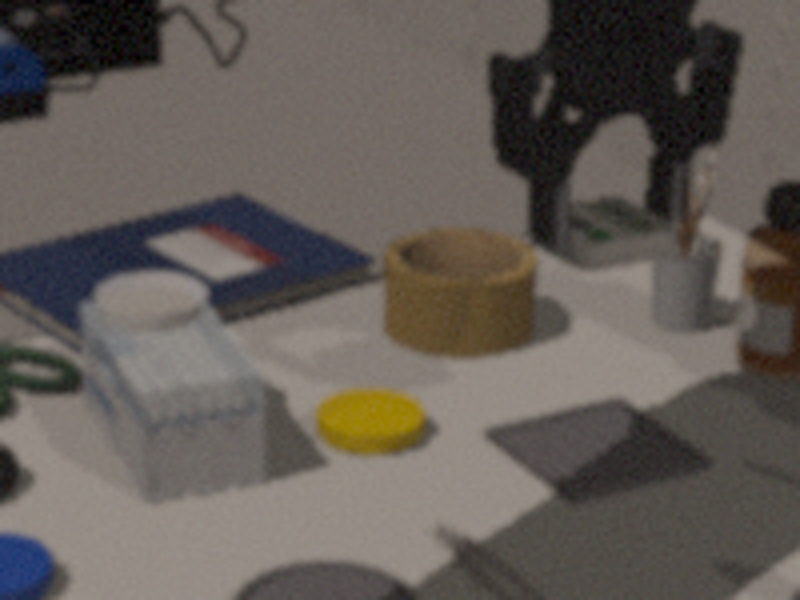

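The timer is held level and the dish is undisturbed on the box. I lower it over the square tray.

```bash
python3 -m inch '[{"dx":4,"dy":5,"dz":10,"rx":0,"ry":0,"rz":0,"hand":-0.2},{"dx":0,"dy":0,"dz":35,"rx":0,"ry":0,"rz":0,"hand":-0.2},{"dx":0,"dy":0,"dz":35,"rx":0,"ry":0,"rz":0,"hand":-0.2},{"dx":0,"dy":0,"dz":18,"rx":0,"ry":0,"rz":0,"hand":-0.2},{"dx":0,"dy":0,"dz":0,"rx":0,"ry":0,"rz":0,"hand":-0.2},{"dx":0,"dy":0,"dz":0,"rx":0,"ry":0,"rz":0,"hand":-0.2},{"dx":0,"dy":0,"dz":0,"rx":0,"ry":0,"rz":0,"hand":-0.2}]' 30
python3 - <<'E'
from h import *
goto(646.5,287,2.5,1.61)
p,d=bot.grab_frame("scene"); save("s9.png",cv2.resize(p[110:250,260:420],None,fx=4,fy=4,interpolation=cv2.INTER_CUBIC))
E
```

```text
clock: 14.65
position: [0.6446, 0.2894, 0.0265]
tool_rot: [3.139, -0.001, 1.611]
force: [0.2, 0.0, -1.0]
grip_width: 0.0611
t 14.65 pos [644.6 289.4  26.5] rot [ 3.139e+00 -1.000e-03  1.611e+00] F [ 0.2  0.  -1. ] w 61.1
rotvec tool [ 0.002 -0.001  0.001]
tool shift mm (after turn) [-2.5  1.8 24. ]
```

View pics/s9.png

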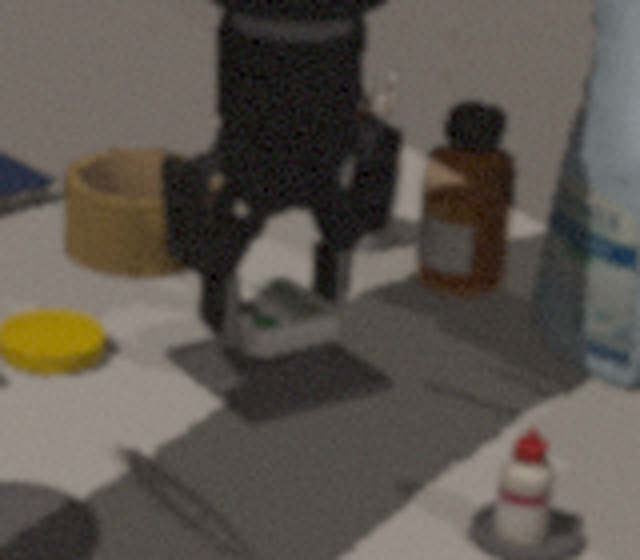

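```bash
python3 -m inch '[{"dx":-2,"dy":1.5,"dz":10,"rx":0,"ry":0,"rz":0,"hand":-0.2},{"dx":0,"dy":0,"dz":10,"rx":0,"ry":0,"rz":0,"hand":-0.2},{"dx":0,"dy":0,"dz":0,"rx":0,"ry":0,"rz":0,"hand":-0.2},{"dx":0,"dy":0,"dz":0,"rx":0,"ry":0,"rz":0,"hand":-0.2}]' 30
python3 -m inch '[{"dx":0,"dy":0,"dz":2,"rx":0,"ry":0,"rz":0,"hand":-0.2},{"dx":0,"dy":0,"dz":0,"rx":0,"ry":0,"rz":0,"hand":-0.2},{"dx":0,"dy":0,"dz":0,"rx":0,"ry":0,"rz":0,"hand":-0.2}]' 30
python3 -m inch '[{"dx":0,"dy":0,"dz":1,"rx":0,"ry":0,"rz":0,"hand":-0.2},{"dx":0,"dy":0,"dz":0,"rx":0,"ry":0,"rz":0,"hand":-0.2}]' 30
```

```text
clock: 15.1
position: [0.645, 0.2868, 0.0041]
tool_rot: [-3.141, 0.0, 1.611]
force: [-0.1, 0.5, -0.6]
grip_width: 0.0611
clock: 15.4
position: [0.6453, 0.287, 0.0027]
tool_rot: [3.141, -0.0, 1.611]
force: [-0.2, 0.4, -0.5]
grip_width: 0.061
clock: 15.6
position: [0.6454, 0.2871, 0.0018]
tool_rot: [3.141, -0.0, 1.611]
force: [-0.8, 0.2, 0.9]
grip_width: 0.061
```

```bash
python3 -m inch '[{"dx":0,"dy":0,"dz":0.6,"rx":0,"ry":0,"rz":0,"hand":-0.2},{"dx":0,"dy":0,"dz":0,"rx":0,"ry":0,"rz":0,"hand":-0.2}]' 30
```

```text
clock: 15.8
position: [0.6454, 0.287, 0.0017]
tool_rot: [3.141, -0.0, 1.611]
force: [-3.7, -1.9, 9.9]
grip_width: 0.0611
```

```bash
python3 -m inch '[{"dx":0,"dy":0,"dz":-0.5,"rx":0,"ry":0,"rz":0,"hand":-0.5},{"dx":0,"dy":0,"dz":0,"rx":0,"ry":0,"rz":0,"hand":-0.7},{"dx":0,"dy":0,"dz":0,"rx":0,"ry":0,"rz":0,"hand":-1},{"dx":0,"dy":0,"dz":0,"rx":0,"ry":0,"rz":0,"hand":-1},{"dx":0,"dy":0,"dz":-10,"rx":0,"ry":0,"rz":0,"hand":-1},{"dx":0,"dy":0,"dz":-30,"rx":0,"ry":0,"rz":0,"hand":-1},{"dx":0,"dy":0,"dz":-40,"rx":0,"ry":0,"rz":0,"hand":-1},{"dx":0,"dy":0,"dz":-40,"rx":0,"ry":0,"rz":0,"hand":-1},{"dx":0,"dy":0,"dz":-20,"rx":0,"ry":0,"rz":0,"hand":-1},{"dx":0,"dy":0,"dz":0,"rx":0,"ry":0,"rz":0,"hand":-1}]' 30
python3 - <<'E'
from h import *
goto(445,425,150,1.485)
p,d=bot.grab_frame("scene"); save("s10.png",cv2.resize(p[90:250,190:390],None,fx=4,fy=4,interpolation=cv2.INTER_CUBIC))
C=cloud("scene",d)*1000
for t,z in[("timer",.018),("tray_square",.006),("petri_dish",.077)]:
    for r in bot.trace("scene",t)[:4]:
        m=r["region"].astype(np.uint8); c=max(cv2.findContours(m,0,1)[0],key=cv2.contourArea)[:,0]
        pts=np.array([atz("scene",b,a,z)[:2] for a,b in c],np.float32)*1000
        print(t,r["score"],np.round(r["box"]),cv2.minAreaRect(pts),C[r["region"]].mean(0).round(1))
E
```

```text
clock: 16.8
position: [0.6468, 0.2875, 0.1459]
tool_rot: [3.137, -0.002, 1.611]
force: [0.0, 0.1, -0.6]
grip_width: 0.0855
t 16.8 pos [646.8 287.5 145.9] rot [ 3.137e+00 -2.000e-03  1.611e+00] F [ 0.   0.1 -0.6] w 85.5
rotvec tool [ 0.005 -0.003  0.126]
tool shift mm (after turn) [ 119.7 -212.9   -4.1]
timer 0.67 [310. 186. 348. 210.] ((635.9122314453125, 276.17791748046875), (74.99238586425781, 77.74729919433594), 2.791825532913208) [637.9 278.4  15.9]
tray_square 0.64 [299. 187. 356. 215.] ((645.28662109375, 286.11407470703125), (98.78788757324219, 100.40623474121094), 2.3388917446136475) [639.9 270.8   6.3]
petri_dish 0.93 [359. 267. 397. 294.] ((500.5119934082031, -78.21125030517578), (64.58197021484375, 51.30008316040039), 52.270599365234375) [558.9  -9.5  15.4]
petri_dish 0.87 [157. 200. 183. 216.] ((290.4649963378906, 266.7467346191406), (64.31913757324219, 48.87366485595703), 71.88465881347656) [322.9 389.9  11.6]
petri_dish 0.81 [200. 160. 228. 175.] ((441.26165771484375, 415.74505615234375), (82.08358764648438, 58.3453254699707), 67.47418975830078) [440.8 415.   77.3]
petri_dish 0.8 [258. 186. 290. 205.] ((483.3203125, 236.2674560546875), (73.08646392822266, 54.06509017944336), 64.81532287597656) [542.9 356.6  10.3]
```

View pics/s10.png

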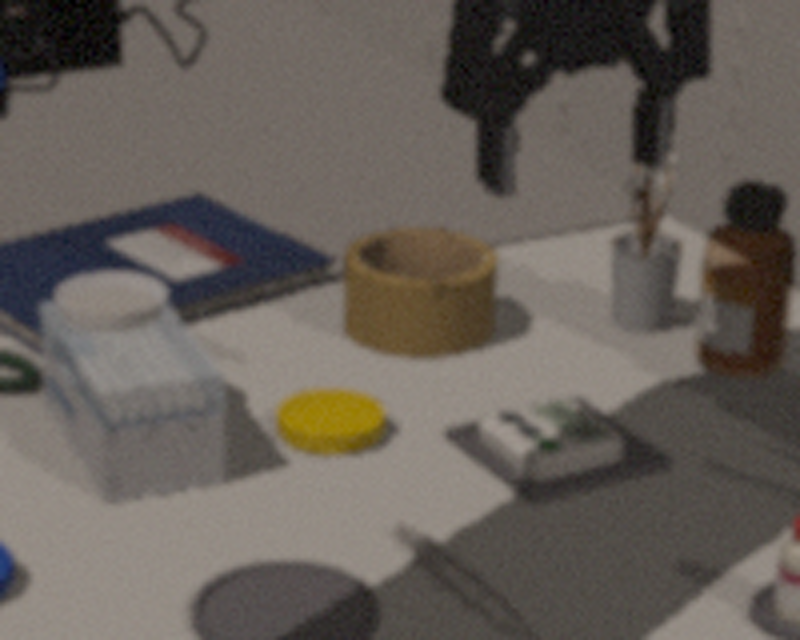

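The timer sits inside the rim of the square tray at (555,440). The dish is next.

```bash
python3 -m inch '[{"dx":0,"dy":0,"dz":-5,"rx":0,"ry":0,"rz":0.126,"hand":-1},{"dx":20,"dy":-35.5,"dz":0,"rx":0,"ry":0,"rz":0,"hand":-1},{"dx":20,"dy":-35.5,"dz":0,"rx":0,"ry":0,"rz":0,"hand":-1},{"dx":20,"dy":-35.5,"dz":0,"rx":0,"ry":0,"rz":0,"hand":-1},{"dx":20,"dy":-35.5,"dz":0,"rx":0,"ry":0,"rz":0,"hand":-1},{"dx":20,"dy":-35.5,"dz":0,"rx":0,"ry":0,"rz":0,"hand":-1},{"dx":20,"dy":-35.5,"dz":0,"rx":0,"ry":0,"rz":0,"hand":-1},{"dx":0,"dy":0,"dz":30,"rx":0,"ry":0,"rz":0,"hand":-1},{"dx":0,"dy":0,"dz":0,"rx":0,"ry":0,"rz":0,"hand":-1},{"dx":0,"dy":0,"dz":0,"rx":0,"ry":0,"rz":0,"hand":-1}]' 30
python3 - <<'E'
from h import *
goto(445,425,70,1.485)
p,d=bot.grab_frame("scene"); save("s11.png",cv2.resize(p[90:240,150:320],None,fx=4,fy=4,interpolation=cv2.INTER_CUBIC))
E
```

```text
clock: 18.0
position: [0.4438, 0.4237, 0.1161]
tool_rot: [-3.141, 0.002, 1.484]
force: [0.8, -0.6, 1.2]
grip_width: 0.0857
t 18.0 pos [443.8 423.7 116.1] rot [-3.141e+00  2.000e-03  1.484e+00] F [ 0.8 -0.6  1.2] w 85.7
rotvec tool [-0.001  0.002 -0.001]
tool shift mm (after turn) [ 1.4  1.1 46.1]
```

View pics/s11.png

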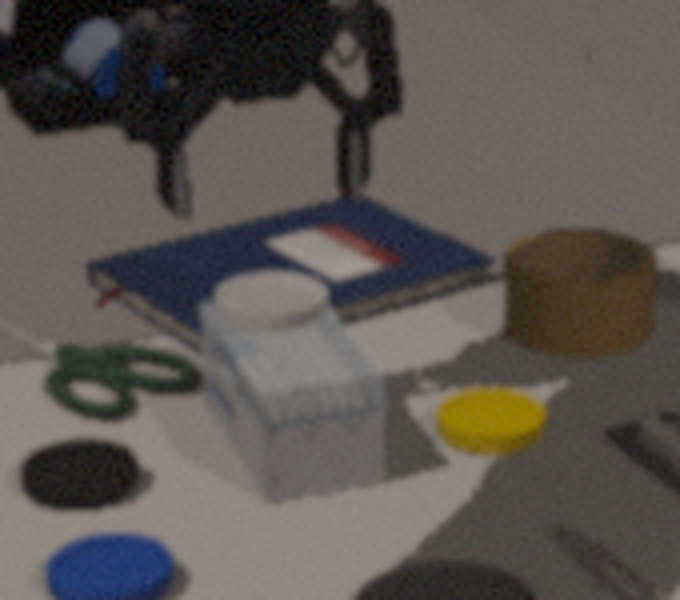

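The jaws are centred over the dish at (272,297). I descend in two stages.

```bash
python3 -m inch '[{"dx":1.5,"dy":1,"dz":16,"rx":0,"ry":0,"rz":0,"hand":-1},{"dx":0,"dy":0,"dz":20,"rx":0,"ry":0,"rz":0,"hand":-1},{"dx":0,"dy":0,"dz":10,"rx":0,"ry":0,"rz":0,"hand":-1},{"dx":0,"dy":0,"dz":0,"rx":0,"ry":0,"rz":0,"hand":-1},{"dx":0,"dy":0,"dz":0,"rx":0,"ry":0,"rz":0,"hand":-1},{"dx":0,"dy":0,"dz":0,"rx":0,"ry":0,"rz":0,"hand":-1}]' 30
python3 - <<'E'
from h import *
goto(445,425,63,1.485)
E
```

```text
clock: 18.65
position: [0.445, 0.4264, 0.0713]
tool_rot: [3.141, -0.001, 1.484]
force: [1.2, -0.5, -0.2]
grip_width: 0.0851
t 18.65 pos [445.  426.4  71.3] rot [ 3.141e+00 -1.000e-03  1.484e+00] F [ 1.2 -0.5 -0.2] w 85.1
rotvec tool [ 0.001 -0.001 -0.001]
tool shift mm (after turn) [-1.4  0.1  8.3]
```

```bash
python3 -m inch '[{"dx":-1,"dy":0,"dz":8,"rx":0,"ry":0,"rz":0,"hand":-1},{"dx":0,"dy":0,"dz":0,"rx":0,"ry":0,"rz":0,"hand":-0.6},{"dx":0,"dy":0,"dz":0,"rx":0,"ry":0,"rz":0,"hand":-0.45},{"dx":0,"dy":0,"dz":0,"rx":0,"ry":0,"rz":0,"hand":-0.15},{"dx":0,"dy":0,"dz":0,"rx":0,"ry":0,"rz":0,"hand":-0.15},{"dx":0,"dy":0,"dz":0,"rx":0,"ry":0,"rz":0,"hand":-0.15},{"dx":0,"dy":0,"dz":0,"rx":0,"ry":0,"rz":0,"hand":-0.15}]' 25
python3 - <<'E'
from h import *
goto(445,425,63,1.485)
p,d=bot.grab_frame("scene"); save("s12.png",cv2.resize(p[110:240,150:300],None,fx=4,fy=4,interpolation=cv2.INTER_CUBIC))
E
```

```text
clock: 19.35
position: [0.4444, 0.4253, 0.0628]
tool_rot: [3.142, -0.0, 1.485]
force: [-1.4, -1.4, 5.2]
grip_width: 0.0571
t 19.35 pos [444.4 425.3  62.8] rot [ 3.142 -0.     1.485] F [-1.4 -1.4  5.2] w 57.1
rotvec tool [ 0. -0. -0.]
tool shift mm (after turn) [-0.2  0.6 -0.2]
```

View pics/s12.png

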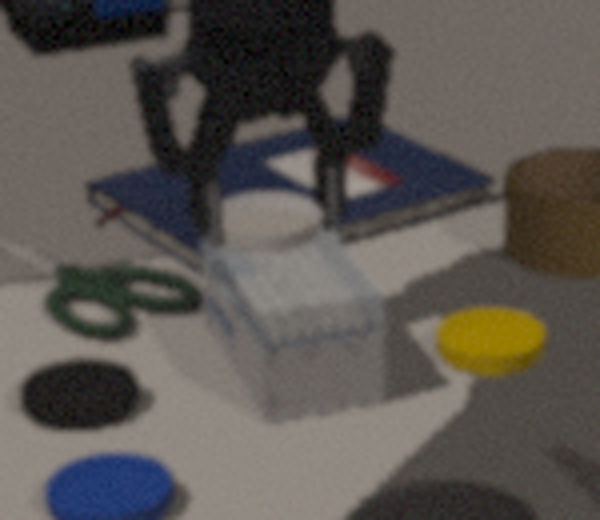

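The dish is gripped at 57 mm, so it is held across its diameter. I lift it and carry it to the larger round tray.

```bash
python3 -m inch '[{"dx":0,"dy":0,"dz":-8,"rx":0,"ry":0,"rz":0,"hand":-0.15},{"dx":0,"dy":0,"dz":-20,"rx":0,"ry":0,"rz":0,"hand":-0.15},{"dx":-10,"dy":0,"dz":-20,"rx":0,"ry":0,"rz":0,"hand":-0.15},{"dx":-30,"dy":2,"dz":0,"rx":0,"ry":0,"rz":0,"hand":-0.15},{"dx":-38,"dy":3,"dz":0,"rx":0,"ry":0,"rz":0,"hand":-0.15},{"dx":-38,"dy":3,"dz":0,"rx":0,"ry":0,"rz":0,"hand":-0.15},{"dx":-38,"dy":3,"dz":0,"rx":0,"ry":0,"rz":0,"hand":-0.15},{"dx":-38,"dy":3,"dz":0,"rx":0,"ry":0,"rz":0,"hand":-0.15},{"dx":-30,"dy":2,"dz":0,"rx":0,"ry":0,"rz":0,"hand":-0.15},{"dx":-8,"dy":0,"dz":0,"rx":0,"ry":0,"rz":0,"hand":-0.15}]' 25
python3 -m inch '[{"dx":0,"dy":0,"dz":25,"rx":0,"ry":0,"rz":0,"hand":-0.15},{"dx":0,"dy":0,"dz":25,"rx":0,"ry":0,"rz":0,"hand":-0.15},{"dx":0,"dy":0,"dz":20,"rx":0,"ry":0,"rz":0,"hand":-0.15},{"dx":0,"dy":0,"dz":0,"rx":0,"ry":0,"rz":0,"hand":-0.15},{"dx":0,"dy":0,"dz":0,"rx":0,"ry":0,"rz":0,"hand":-0.15},{"dx":0,"dy":0,"dz":0,"rx":0,"ry":0,"rz":0,"hand":-0.15}]' 25
python3 - <<'E'
from h import *
goto(441,196,2.5,1.485)
p,d=bot.grab_frame("scene"); save("s13.png",cv2.resize(p[150:290,180:340],None,fx=4,fy=4,interpolation=cv2.INTER_CUBIC))
E
```

```text
clock: 20.4
position: [0.4408, 0.1916, 0.1112]
tool_rot: [3.141, 0.0, 1.481]
force: [-0.5, 0.6, 0.4]
grip_width: 0.0567
clock: 21.0
position: [0.4411, 0.1951, 0.0415]
tool_rot: [3.14, -0.001, 1.485]
force: [0.2, -0.4, -0.4]
grip_width: 0.0566
t 21.0 pos [441.1 195.1  41.5] rot [ 3.140e+00 -1.000e-03  1.485e+00] F [ 0.2 -0.4 -0.4] w 56.6
rotvec tool [ 0.001 -0.001 -0.   ]
tool shift mm (after turn) [ 0.8 -0.2 39. ]
```

View pics/s13.png

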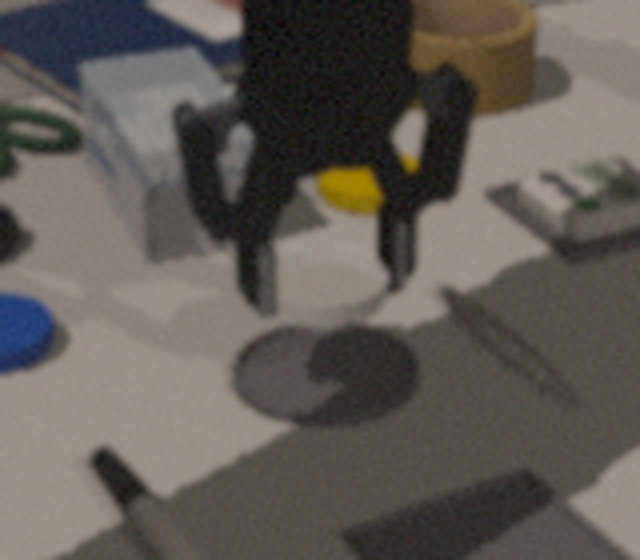

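The dish is held level above the round tray at (325,375). The tweezers at (440–575, 290–400) are clear of the right finger.

```bash
python3 -m inch '[{"dx":0.5,"dy":0,"dz":18,"rx":0,"ry":0,"rz":0,"hand":-0.15},{"dx":0,"dy":0,"dz":17,"rx":0,"ry":0,"rz":0,"hand":-0.15},{"dx":0,"dy":0,"dz":0,"rx":0,"ry":0,"rz":0,"hand":-0.15},{"dx":0,"dy":0,"dz":0,"rx":0,"ry":0,"rz":0,"hand":-0.15}]' 25
python3 -m inch '[{"dx":0,"dy":0,"dz":2,"rx":0,"ry":0,"rz":0,"hand":-0.15},{"dx":0,"dy":0,"dz":0,"rx":0,"ry":0,"rz":0,"hand":-0.15},{"dx":0,"dy":0,"dz":0,"rx":0,"ry":0,"rz":0,"hand":-0.15}]' 25
python3 -m inch '[{"dx":0,"dy":0,"dz":1,"rx":0,"ry":0,"rz":0,"hand":-0.15},{"dx":0,"dy":0,"dz":0,"rx":0,"ry":0,"rz":0,"hand":-0.15}]' 25
python3 -m inch '[{"dx":0,"dy":0,"dz":1,"rx":0,"ry":0,"rz":0,"hand":-0.15},{"dx":0,"dy":0,"dz":0,"rx":0,"ry":0,"rz":0,"hand":-0.15}]' 25
```

```text
clock: 21.45
position: [0.4408, 0.1953, 0.0062]
tool_rot: [3.141, -0.0, 1.485]
force: [0.1, -0.1, 0.1]
grip_width: 0.057
clock: 21.75
position: [0.4408, 0.1954, 0.004]
tool_rot: [3.141, -0.0, 1.485]
force: [0.3, -0.7, -0.4]
grip_width: 0.0566
clock: 21.95
position: [0.4406, 0.1952, 0.0025]
tool_rot: [3.142, 0.0, 1.485]
force: [0.6, 0.6, 0.4]
grip_width: 0.0568
clock: 22.15
position: [0.4407, 0.1952, 0.0015]
tool_rot: [3.142, -0.0, 1.485]
force: [-0.7, -0.3, 3.7]
grip_width: 0.0565
```

Contact at 3.7 N. I release and lift off.

```bash
python3 -m inch '[{"dx":0,"dy":0,"dz":0,"rx":0,"ry":0,"rz":0,"hand":-0.45},{"dx":0,"dy":0,"dz":0,"rx":0,"ry":0,"rz":0,"hand":-0.7},{"dx":0,"dy":0,"dz":0,"rx":0,"ry":0,"rz":0,"hand":-0.8},{"dx":0,"dy":0,"dz":-10,"rx":0,"ry":0,"rz":0,"hand":-0.8},{"dx":0,"dy":0,"dz":-30,"rx":0,"ry":0,"rz":0,"hand":-0.8},{"dx":0,"dy":0,"dz":-40,"rx":0,"ry":0,"rz":0,"hand":-0.8},{"dx":0,"dy":0,"dz":-40,"rx":0,"ry":0,"rz":0,"hand":-1},{"dx":20,"dy":0,"dz":-30,"rx":0,"ry":0,"rz":0,"hand":-1},{"dx":30,"dy":0,"dz":0,"rx":0,"ry":0,"rz":0,"hand":-1},{"dx":20,"dy":0,"dz":0,"rx":0,"ry":0,"rz":0,"hand":-1}]' 25
python3 - <<'E'
from h import *
goto(442.5,394,120,1.485)
p,d=bot.grab_frame("scene"); save("s14.png",cv2.resize(p[130:290,150:350],None,fx=4,fy=4,interpolation=cv2.INTER_CUBIC))
C=cloud("scene",d)*1000
m=(abs(C[...,0]-443)<60)&(abs(C[...,1]-394)<90)&(C[...,2]>55)&(C[...,2]<75)
q=C[m][:,:2].astype(np.float32); print(m.sum(),cv2.minAreaRect(q))
n=m.astype(np.uint8); 
for r in bot.trace("scene","petri_dish")[:6]: print(r["score"],np.round(r["box"]),C[r["region"]].mean(0).round(1))
E
```

```text
clock: 23.15
position: [0.4468, 0.2671, 0.1529]
tool_rot: [3.14, -0.002, 1.486]
force: [0.4, -0.3, -0.8]
grip_width: 0.0858
t 23.15 pos [446.8 267.1 152.9] rot [ 3.140e+00 -2.000e-03  1.486e+00] F [ 0.4 -0.3 -0.8] w 85.8
rotvec tool [ 0.001 -0.002  0.001]
tool shift mm (after turn) [126.1 -15.1  32.9]
892 ((443.2042236328125, 397.0957946777344), (130.1329803466797, 67.26194763183594), 84.64727020263672)
0.92 [157. 201. 186. 217.] [321.2 379.8  16.9]
0.78 [240. 229. 274. 251.] [435.7 188.9  16.4]
0.7 [162. 222. 193. 244.] [306.5 282.5  13.8]
0.64 [262. 185. 290. 203.] [542.8 354.6  12.1]
```

View pics/s14.png

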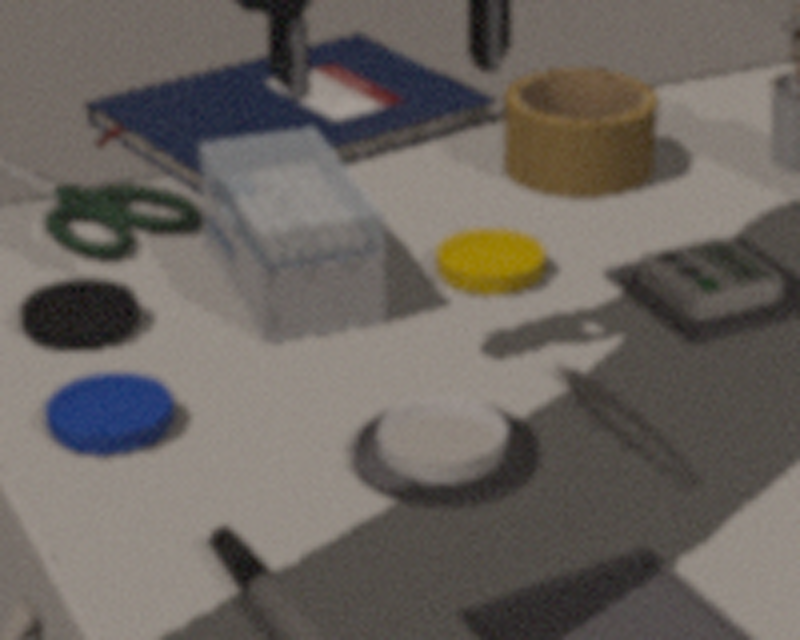

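The dish lies flat inside the larger round tray at (442,440), and the tweezers are undisturbed. The tip box is next.

```bash
python3 -m inch '[{"dx":32,"dy":-4,"dz":0,"rx":0,"ry":0,"rz":0,"hand":-1},{"dx":32,"dy":-4,"dz":0,"rx":0,"ry":0,"rz":0,"hand":-1},{"dx":32,"dy":-4,"dz":0,"rx":0,"ry":0,"rz":0,"hand":-1},{"dx":30,"dy":-3,"dz":0,"rx":0,"ry":0,"rz":0,"hand":-1},{"dx":0,"dy":0,"dz":32,"rx":0,"ry":0,"rz":0,"hand":-1},{"dx":0,"dy":0,"dz":20,"rx":0,"ry":0,"rz":0,"hand":-1},{"dx":0,"dy":0,"dz":0,"rx":0,"ry":0,"rz":0,"hand":-1},{"dx":0,"dy":0,"dz":0,"rx":0,"ry":0,"rz":0,"hand":-1},{"dx":0,"dy":0,"dz":0,"rx":0,"ry":0,"rz":0,"hand":-1}]' 40
python3 - <<'E'
from h import *
goto(442.5,394.5,25,1.485)
p,d=bot.grab_frame("scene"); save("s15.png",cv2.resize(p[90:240,150:300],None,fx=4,fy=4,interpolation=cv2.INTER_CUBIC))
E
```

```text
clock: 24.15
position: [0.4431, 0.3917, 0.1005]
tool_rot: [3.141, -0.001, 1.484]
force: [-1.2, -0.2, 0.3]
grip_width: 0.0854
t 24.15 pos [443.1 391.7 100.5] rot [ 3.141e+00 -1.000e-03  1.484e+00] F [-1.2 -0.2  0.3] w 85.4
rotvec tool [ 0.001 -0.001 -0.001]
tool shift mm (after turn) [ 2.8 -0.8 75.5]
```

View pics/s15.png

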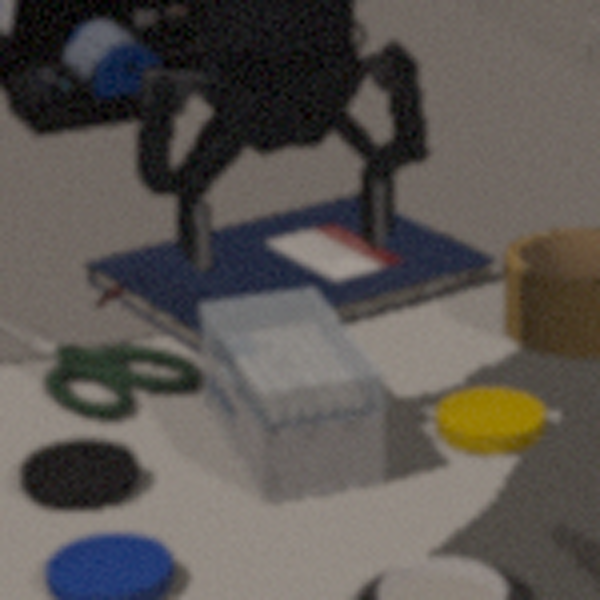

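The jaws straddle the box at (290,380).

```bash
python3 -m inch '[{"dx":2.5,"dy":-0.5,"dz":15,"rx":0,"ry":0,"rz":0,"hand":-1},{"dx":0,"dy":0,"dz":20,"rx":0,"ry":0,"rz":0,"hand":-1},{"dx":0,"dy":0,"dz":0,"rx":0,"ry":0,"rz":0,"hand":-1},{"dx":0,"dy":0,"dz":20,"rx":0,"ry":0,"rz":0,"hand":-1},{"dx":0,"dy":0,"dz":20,"rx":0,"ry":0,"rz":0,"hand":-1},{"dx":0,"dy":0,"dz":0,"rx":0,"ry":0,"rz":0,"hand":-1},{"dx":0,"dy":0,"dz":0,"rx":0,"ry":0,"rz":0,"hand":-1}]' 40
python3 - <<'E'
from h import *
goto(442.5,394.5,25,1.485)
E
```

```text
clock: 24.9
position: [0.4425, 0.3943, 0.0252]
tool_rot: [3.141, 0.0, 1.485]
force: [0.1, 0.0, -0.0]
grip_width: 0.0851
t 24.9 pos [442.5 394.3  25.2] rot [3.141 0.    1.485] F [ 0.1  0.  -0. ] w 85.1
rotvec tool [ 0.  0. -0.]
tool shift mm (after turn) [0.2 0.  0.2]
```

```bash
python3 -m inch '[{"dx":0,"dy":0,"dz":0,"rx":0,"ry":0,"rz":0,"hand":-0.3},{"dx":0,"dy":0,"dz":0,"rx":0,"ry":0,"rz":0,"hand":-0.3},{"dx":0,"dy":0,"dz":0,"rx":0,"ry":0,"rz":0,"hand":-0.3},{"dx":0,"dy":0,"dz":0,"rx":0,"ry":0,"rz":0,"hand":-0.3},{"dx":0,"dy":0,"dz":-10,"rx":0,"ry":0,"rz":0,"hand":-0.3},{"dx":0,"dy":0,"dz":-25,"rx":0,"ry":0,"rz":0,"hand":-0.3},{"dx":0,"dy":0,"dz":-30,"rx":0,"ry":0,"rz":0,"hand":-0.3},{"dx":0,"dy":0,"dz":-25,"rx":0,"ry":0,"rz":0,"hand":-0.3},{"dx":0,"dy":0,"dz":0,"rx":0,"ry":0,"rz":0,"hand":-0.3}]' 40
python3 - <<'E'
from h import *
goto(443.5,7,110,1.658)
p,d=bot.grab_frame("scene"); save("s16.png",cv2.resize(p[90:240,150:350],None,fx=4,fy=4,interpolation=cv2.INTER_CUBIC))
E
```

```text
clock: 25.8
position: [0.4436, 0.3955, 0.1187]
tool_rot: [3.138, -0.004, 1.485]
force: [0.6, -0.5, -0.6]
grip_width: 0.0663
t 25.8 pos [443.6 395.5 118.7] rot [ 3.138 -0.004  1.485] F [ 0.6 -0.5 -0.6] w 66.3
rotvec tool [ 0.004 -0.004 -0.173]
tool shift mm (after turn) [-387.   -33.9    8.7]
```

View pics/s16.png

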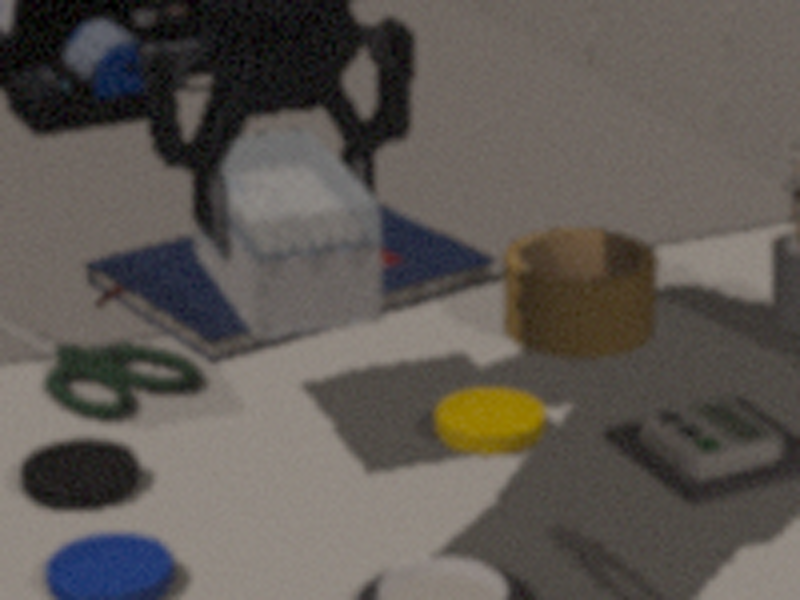

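The box is held level at 66 mm. I turn it and carry it to the oblong tray.

```bash
python3 -m inch '[{"dx":0,"dy":0,"dz":0,"rx":0,"ry":0,"rz":-0.087,"hand":-0.3},{"dx":0,"dy":0,"dz":0,"rx":0,"ry":0,"rz":-0.086,"hand":-0.3},{"dx":-20,"dy":-2,"dz":0,"rx":0,"ry":0,"rz":0,"hand":-0.3},{"dx":-35,"dy":-3,"dz":0,"rx":0,"ry":0,"rz":0,"hand":-0.3},{"dx":-40,"dy":-3.5,"dz":0,"rx":0,"ry":0,"rz":0,"hand":-0.3},{"dx":-40,"dy":-3.5,"dz":0,"rx":0,"ry":0,"rz":0,"hand":-0.3},{"dx":-40,"dy":-3.5,"dz":0,"rx":0,"ry":0,"rz":0,"hand":-0.3},{"dx":-40,"dy":-3.5,"dz":0,"rx":0,"ry":0,"rz":0,"hand":-0.3},{"dx":-40,"dy":-3.5,"dz":0,"rx":0,"ry":0,"rz":0,"hand":-0.3},{"dx":-40,"dy":-3.5,"dz":0,"rx":0,"ry":0,"rz":0,"hand":-0.3}]' 40
python3 -m inch '[{"dx":-35,"dy":-3,"dz":0,"rx":0,"ry":0,"rz":0,"hand":-0.3},{"dx":-25,"dy":-2,"dz":0,"rx":0,"ry":0,"rz":0,"hand":-0.3},{"dx":-15,"dy":-1,"dz":0,"rx":0,"ry":0,"rz":0,"hand":-0.3},{"dx":0,"dy":0,"dz":0,"rx":0,"ry":0,"rz":0,"hand":-0.3},{"dx":0,"dy":0,"dz":0,"rx":0,"ry":0,"rz":0,"hand":-0.3},{"dx":0,"dy":0,"dz":0,"rx":0,"ry":0,"rz":0,"hand":-0.3}]' 40
python3 - <<'E'
from h import *
goto(443.5,7,60,1.658)
p,d=bot.grab_frame("scene"); save("s17.png",p)
E
```

```text
clock: 26.85
position: [0.4414, 0.0966, 0.1143]
tool_rot: [-3.141, 0.0, 1.658]
force: [1.6, 0.6, -0.7]
grip_width: 0.0659
clock: 27.45
position: [0.4424, 0.0239, 0.1144]
tool_rot: [-3.141, -0.0, 1.659]
force: [-0.1, -0.2, -0.9]
grip_width: 0.0657
t 27.45 pos [442.4  23.9 114.4] rot [-3.141 -0.     1.659] F [-0.1 -0.2 -0.9] w 65.7
rotvec tool [-0.    -0.     0.001]
tool shift mm (after turn) [-16.9  -0.4  54.4]
```

View pics/s17.png

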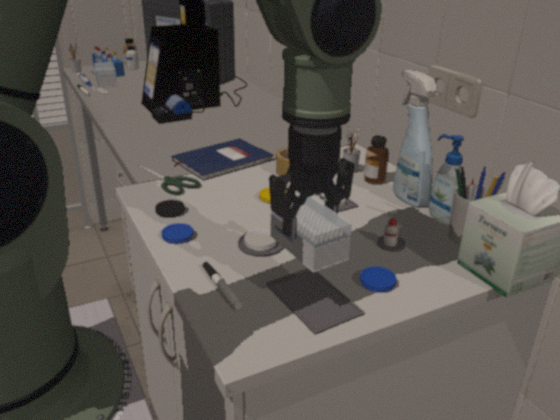

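```bash
python3 -m inch '[{"dx":-10,"dy":0,"dz":10,"rx":0,"ry":0,"rz":0,"hand":-0.3},{"dx":-7,"dy":0,"dz":20,"rx":0,"ry":0,"rz":0,"hand":-0.3},{"dx":0,"dy":0,"dz":20,"rx":0,"ry":0,"rz":0,"hand":-0.3},{"dx":0,"dy":0,"dz":15,"rx":0,"ry":0,"rz":0,"hand":-0.3},{"dx":0,"dy":0,"dz":0,"rx":0,"ry":0,"rz":0,"hand":-0.3},{"dx":0,"dy":0,"dz":0,"rx":0,"ry":0,"rz":0,"hand":-0.3},{"dx":0,"dy":0,"dz":0,"rx":0,"ry":0,"rz":0,"hand":-0.3}]' 40
python3 - <<'E'
from h import *
goto(443.5,7,29,1.658)
p,d=bot.grab_frame("scene"); save("s18.png",cv2.resize(p[180:340,220:420],None,fx=4,fy=4,interpolation=cv2.INTER_CUBIC))
C=cloud("scene",d)*1000
m=(abs(C[...,0]-443)<25)&(abs(C[...,1])<90)
for lo in range(10,110,8):
    q=C[m&(C[...,2]>lo)&(C[...,2]<=lo+8)]
    if len(q): print(lo,len(q),np.percentile(q[:,1],[2,10,50,90,98]).round())
E
```

```text
clock: 28.2
position: [0.4444, 0.0063, 0.0502]
tool_rot: [3.141, -0.0, 1.658]
force: [-0.1, 0.3, 0.0]
grip_width: 0.0661
t 28.2 pos [444.4   6.3  50.2] rot [ 3.141 -0.     1.658] F [-0.1  0.3  0. ] w 66.1
rotvec tool [ 0.001 -0.     0.   ]
tool shift mm (after turn) [ 0.8 -0.8 21.2]
18 7 [-54. -53. -53. -50. -49.]
26 119 [-55. -53. -52. -50. -49.]
34 108 [-55. -54. -52. -50. -49.]
42 115 [-55. -54. -52. -50. -49.]
50 112 [-55. -54. -52. -50. -49.]
58 119 [-55. -54. -52. -50. -49.]
66 113 [-55. -54. -52. -50. -49.]
74 120 [-55. -54. -52. -50. -50.]
82 1044 [-53. -50. -18.  22.  41.]
90 14 [-47. -38.  -7.  11.  18.]
```

View pics/s18.png

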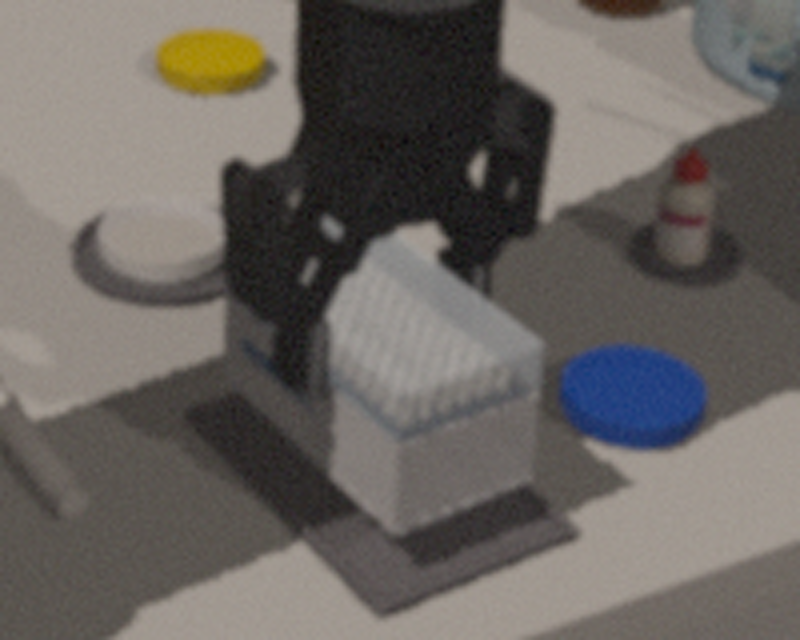

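The near face is at y ≈ -52, so the box centre is at about y = 9. I shift 3 mm toward the tray centre and lower.

```bash
python3 -m inch '[{"dx":-3,"dy":-0.5,"dz":8,"rx":0,"ry":0,"rz":0,"hand":-0.3},{"dx":0,"dy":0,"dz":9,"rx":0,"ry":0,"rz":0,"hand":-0.3},{"dx":0,"dy":0,"dz":0,"rx":0,"ry":0,"rz":0,"hand":-0.3},{"dx":0,"dy":0,"dz":0,"rx":0,"ry":0,"rz":0,"hand":-0.3}]' 40
python3 -m inch '[{"dx":0,"dy":0,"dz":2,"rx":0,"ry":0,"rz":0,"hand":-0.3},{"dx":0,"dy":0,"dz":0,"rx":0,"ry":0,"rz":0,"hand":-0.3},{"dx":0,"dy":0,"dz":0,"rx":0,"ry":0,"rz":0,"hand":-0.3}]' 40
python3 -m inch '[{"dx":0,"dy":0,"dz":1,"rx":0,"ry":0,"rz":0,"hand":-0.3},{"dx":0,"dy":0,"dz":0,"rx":0,"ry":0,"rz":0,"hand":-0.3}]' 40
python3 -m inch '[{"dx":0,"dy":0,"dz":1,"rx":0,"ry":0,"rz":0,"hand":-0.3},{"dx":0,"dy":0,"dz":0,"rx":0,"ry":0,"rz":0,"hand":-0.3}]' 40
```

```text
clock: 28.65
position: [0.4434, 0.0028, 0.0322]
tool_rot: [-3.141, 0.0, 1.658]
force: [0.8, -0.2, -1.8]
grip_width: 0.0659
clock: 28.95
position: [0.4437, 0.003, 0.0306]
tool_rot: [3.142, 0.0, 1.658]
force: [-0.6, -0.4, -1.5]
grip_width: 0.0661
clock: 29.15
position: [0.4437, 0.003, 0.0295]
tool_rot: [3.142, 0.0, 1.658]
force: [0.3, -0.7, -0.6]
grip_width: 0.0663
clock: 29.35
position: [0.4438, 0.0029, 0.0288]
tool_rot: [3.141, -0.0, 1.658]
force: [-3.8, 0.3, 12.7]
grip_width: 0.0661
```

```bash
python3 -m inch '[{"dx":0,"dy":0,"dz":-0.4,"rx":0,"ry":0,"rz":0,"hand":-0.6},{"dx":0,"dy":0,"dz":0,"rx":0,"ry":0,"rz":0,"hand":-0.8},{"dx":0,"dy":0,"dz":0,"rx":0,"ry":0,"rz":0,"hand":-1},{"dx":0,"dy":0,"dz":0,"rx":0,"ry":0,"rz":0,"hand":-1},{"dx":0,"dy":0,"dz":-15,"rx":0,"ry":0,"rz":0,"hand":-1},{"dx":0,"dy":0,"dz":-30,"rx":0,"ry":0,"rz":0,"hand":-1},{"dx":0,"dy":0,"dz":-40,"rx":0,"ry":0,"rz":0,"hand":-1},{"dx":0,"dy":0,"dz":-40,"rx":0,"ry":0,"rz":0,"hand":-1},{"dx":0,"dy":0,"dz":-40,"rx":0,"ry":0,"rz":0,"hand":-1},{"dx":0,"dy":0,"dz":-40,"rx":0,"ry":0,"rz":0,"hand":-1}]' 40
python3 - <<'E'
from h import *
goto(443.5,7,29,1.658)
p,d=bot.grab_frame("scene"); save("s19.png",cv2.resize(p[150:340,200:420],None,fx=3.4,fy=3.1,interpolation=cv2.INTER_CUBIC))
E
```

```text
clock: 30.35
position: [0.4433, 0.0028, 0.2356]
tool_rot: [3.142, 0.0, 1.658]
force: [0.1, 1.1, 0.7]
grip_width: 0.0849
t 30.35 pos [443.3   2.8 235.6] rot [3.142 0.    1.658] F [0.1 1.1 0.7] w 84.9
rotvec tool [ 0.  0. -0.]
tool shift mm (after turn) [  4.1   0.5 206.6]
```

View pics/s19.png

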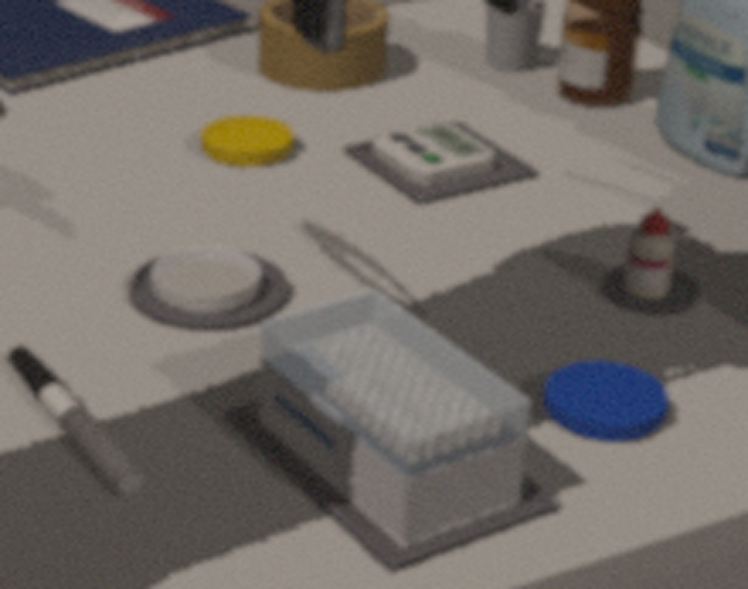

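All four things sit in their trays in the scene view. I check with the top camera.

```bash
python3 -m inch '[{"dx":40,"dy":-10,"dz":0,"rx":0,"ry":0,"rz":0,"hand":-1},{"dx":45,"dy":-10,"dz":0,"rx":0,"ry":0,"rz":0,"hand":-1},{"dx":45,"dy":-10,"dz":0,"rx":0,"ry":0,"rz":0,"hand":-1},{"dx":45,"dy":-10,"dz":0,"rx":0,"ry":0,"rz":0,"hand":-1},{"dx":45,"dy":-10,"dz":0,"rx":0,"ry":0,"rz":0,"hand":-1},{"dx":45,"dy":-10,"dz":0,"rx":0,"ry":0,"rz":0,"hand":-1},{"dx":45,"dy":-10,"dz":0,"rx":0,"ry":0,"rz":0,"hand":-1},{"dx":45,"dy":-10,"dz":0,"rx":0,"ry":0,"rz":0,"hand":-1},{"dx":45,"dy":-10,"dz":0,"rx":0,"ry":0,"rz":0,"hand":-1},{"dx":45,"dy":-10,"dz":0,"rx":0,"ry":0,"rz":0,"hand":-1}]' 40
python3 -m inch '[{"dx":30,"dy":-10,"dz":0,"rx":0,"ry":0,"rz":0,"hand":-1},{"dx":0,"dy":0,"dz":0,"rx":0,"ry":0,"rz":0,"hand":-1},{"dx":0,"dy":0,"dz":0,"rx":0,"ry":0,"rz":0,"hand":-1},{"dx":0,"dy":0,"dz":0,"rx":0,"ry":0,"rz":0,"hand":-1}]' 40
python3 - <<'E'
from h import *
p,d=bot.grab_frame("top"); save("t20.png",cv2.resize(p[100:310,110:400],None,fx=2.7,fy=2.7,interpolation=cv2.INTER_CUBIC))
C=cloud("top",d)*1000
off=np.array([-1,-3,0])
for nm,(x,y),r,lo,hi in[("box",(444.5,9.1),100,50,80),("timer",(646.3,289.2),50,9,30),("dish",(442.4,199.4),45,9,30),("bottle",(664.5,93),30,25,80)]:
    m=(np.hypot(C[...,0]-x,C[...,1]-y)<r)&(C[...,2]>lo)&(C[...,2]<hi); q=C[m]
    if len(q): print(nm,"tray",x,y,"n",len(q),q.mean(0).round(1),cv2.minAreaRect(q[:,:2].astype(np.float32)),"zmed",np.median(q[:,2]).round(1),"plane slope",np.linalg.lstsq(np.c_[q[:,:2],np.ones(len(q))],q[:,2],rcond=None)[0][:2].round(3))
E
```

```text
clock: 31.4
position: [0.3045, 0.4392, 0.2338]
tool_rot: [-3.142, 0.0, 1.658]
force: [0.5, 0.0, -0.4]
grip_width: 0.0851
clock: 31.8
position: [0.2934, 0.4657, 0.2338]
tool_rot: [3.142, 0.001, 1.657]
force: [-0.0, -0.7, -0.1]
grip_width: 0.0853
box tray 444.5 9.1 n 1598 [441.5   7.2  66.4] ((441.24444580078125, 6.315315246582031), (68.4835433959961, 122.09149169921875), 4.746774673461914) zmed 66.8 plane slope [ 0.023 -0.003]
timer tray 646.3 289.2 n 593 [642.9 291.4  16.4] ((648.7174072265625, 296.8558654785156), (72.52520751953125, 86.79851531982422), 88.25369262695312) zmed 16.4 plane slope [0.009 0.006]
dish tray 442.4 199.4 n 521 [439.7 199.6  16.1] ((441.0684814453125, 199.60079956054688), (78.86433410644531, 61.52021789550781), 37.06298828125) zmed 16.1 plane slope [0.013 0.001]
bottle tray 664.5 93 n 98 [657.3  93.5  43.2] ((658.6763916015625, 92.98121643066406), (22.88220977783203, 19.96111488342285), 83.69949340820312) zmed 41.8 plane slope [ 0.982 -0.294]
```

View pics/t20.png

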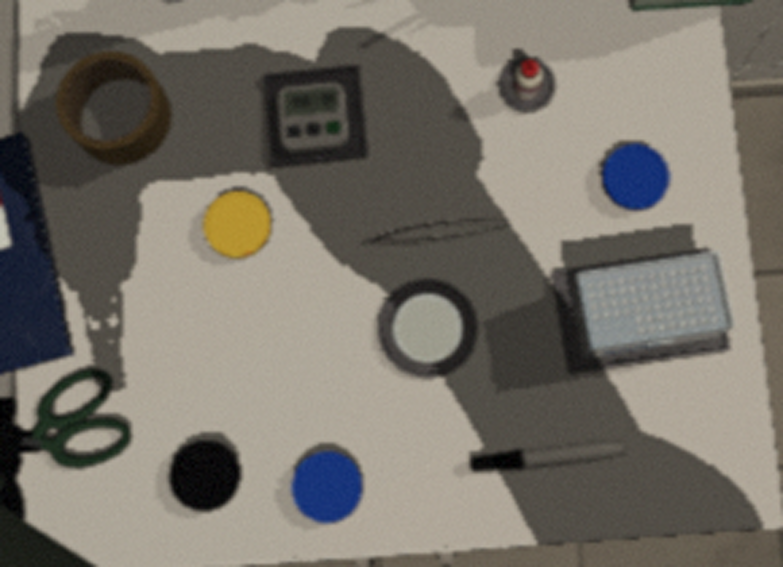

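The top view shows the timer, dish and bottle centred in their trays at (313,115), (428,327) and (528,80). The box lies along the oblong tray at (653,300), and the tweezers and look-alikes have not moved. The box top reads 66.8 mm, where 67 mm is expected on the tray floor. I hand in the job.

```bash
python3 -c "
from workcell import bot
print(bot.job_done())"
```

```text
the job is handed in; nothing more can be done
None
```

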